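# Set up a turned shaft on V-blocks for a run-out check

## Robot

A 7-joint arm with a two-finger parallel gripper is mounted at the origin on the work surface. World frame = base frame: x ahead of the robot, y to its left, z up, the work surface at z = 0. Lengths are in m, angles in rad, forces in N, time in s.
With the tool pointing down it reaches from about 0.4 to 0.85 m from the base axis. Payload 10.4 kg.
Tool frame: the origin (TCP) lies at the very end of the fingers, on their centre line; the grasp point (between the pads) lies 19 mm behind it (manip.grip_depth is the distance from the TCP to the grasp point, in m); z points along the fingers, x is the direction in which the jaws open and shut, and the axes are right-handed (so a half turn about z gives the same grasp; the last joint's range is limited). The gripper opens to 85 mm and grips with 20 to 120 N. Pads are 22 mm wide; open, the fingers measure 114 mm over their backs; the gripper's body (76 mm by 85 mm) begins 54 mm behind the grasp point. The pads swing forward as they close: fully open they stand 13 mm farther back than shut.
Start: joints at [-1.263, 0.332, -0.065, 1.46, 0.022, 1.35, -0.088], TCP at [0.203, 0.591, 0.231] pointing down, gripper open.
Joint ranges: [-2.6, 2.6], [-0.5, 2.12], [-1.47, 1.34], [0.16, 2.42], [-1.27, 4.41], [0.06, 2.06], [-2.6, 2.6]. Speed limits (rad/s): [2.22, 2.22, 2.79, 2.79, 3.14, 3.14, 3.14].

## Interface

Orientations are given as a unit quaternion [x, y, z, w].
In Python, from workcell import manip, cams gives the robot as it stands. The module is installed in compiled form; this text tells all that it offers.
- The arm moves only by the tool move_arm, never from a script. Its arguments are lists of equal length, an entry for each row: "claw": the opening, from 0 (shut) to 1 (fully open); "dp": the shift along the tool's x, y, z as a fraction of full scale, a list of three; "turn": the turn, a rotation vector about the tool's x, y, z as a fraction of full scale, a list of three. A call has 1 to 8 rows; each row shifts and turns the commanded pose from where the row before left it, along the tool's axes as they then stand; what a row does not reach is not made up. Full scale, the value 1, is 200 mm for a shift and 45 degrees for a turn. A row lasts 1/12 s, in which the tool goes at most 41.7 mm and 7.16 degrees, less where a joint would pass 70% of its speed; a pose out of reach is approached as far as the arm can. A call with a number of a shift or a turn outside -1 to 1 is refused whole. A call with a gripper value outside its range is refused whole. The fingers move at their own pace and stop on an object; "grip_force" is the grip in N (left out, the last holds). Time passes only in rows, so rows that do not move let the fingers close. It gives the time, the measured TCP pose, the force and the opening at its end, in the units of the state.
- manip.get_obs(): the state, without advancing time (a new reading comes with each control period).
- cams.camera(name): name is "scene" or "side" or "wrist"; returns the picture (420x560x3 uint8, red, green, blue); there is no depth.
- cams.camera_info(name): a dict with "fx", "fy", "cx", "cy" (pixels), "dist" ([k1, k2, p1, p2, k3] as OpenCV has them; the pictures are not rectified), "pose" (4x4, takes a point from camera to world coordinates); the wrist camera has in their place "tool_from_camera" (4x4, takes a point from camera to tool coordinates, whose origin is the TCP and whose axes are the tool frame's). Camera axes: x right, y down, z forward; pixel columns grow to the right and rows downward; lengths in m; the calibration is good to about 2 mm. A picture is of the moment at which its call begins: read the wrist's pose just before it. camera_info takes no time and is no camera call.
- manip.hand_in(): hands the job in, once; it reports no verdict.
The state is a dict: "clock": time; "joint_pos": joint angles; "joint_velocities": joint speeds; "tau": joint torques, N m; "position": TCP position; "ee_rot": TCP orientation; "ft_force": force on the tool from outside, world axes, zero at the start; "torque": the same for the moment, N m; "grip_width": opening from 0.0 (shut) to 1.0 (fully open).
Only numpy, scipy, OpenCV 4.12 (cv2) and the standard library are available. Lean on these libraries where they do the work, as an engineer would, in place of code of your own. Each camera call takes 0.05 s, during which the arm holds its last target.

## Task

Get the turned shaft ready for a run-out check on the granite plate. Stand the matched pair of small V-blocks on the plate, then lay the shaft in both Vs, one block wholly under each bearing journal, square to the drilled stop block, in line with its middle, and with the plain (unthreaded) end about 10 mm short of it; finally stand the dial gauge on the plate behind the shaft (the side away from the robot), square to it, with the plunger tip hanging over the middle of the thick collar. Set things down without dropping them, keep the shaft from knocking the plate, and leave the stop block, the cylinder square and the big V-block where they are.

Things in the scene. Friction and masses are not known exactly. Their poses are not given: they have to be found in the camera images.
- plate: Dark grey granite surface plate, fixed, 200 (x) x 300 (y) x 50 mm high, on the left or right of the bench. Origin: centre of its underside; working face 50 mm above it. x points away from the robot (behind) within 0.2 rad, y to the left. The stop block and the cylinder square stand at its two ends.
- stop: Stop block: steel with rows of drilled holes, 76 (x) x 25 (y) x 50 mm (z), 0.65 kg, loose, near the left or right end of the plate, large faces (normal y) towards the ends. Origin: centre of its underside. The shaft comes on its side towards the plate's middle, along its y; its frame is not turned round when it is at the other end. Not to be shifted over 15 mm.
- cyl_square: Cylinder square: plain upright steel cylinder, 36 mm diameter, 70 mm high, loose, near the other end of the plate. Origin: centre of its underside. Bystander: not to be shifted over 15 mm.
- mat: Black rubber mat, fixed, 210 (x) x 260 (y) x 4 mm, on the side of the bench away from the plate; origin at the centre of its underside, x away from the robot within 0.1 rad. On its far half stand three V-blocks in a row, 85 mm apart; on its near half is the wooden rest with the shaft.
- rest: Wooden shaft rest fixed on the mat: slab 50 (x) x 150 (y) x 10 mm high with a V-notched cheek 14 mm thick and 38 mm high at y = -60 and +60 mm. Origin: centre of its underside. The shaft lies along its y, axis 38 mm above the origin, threaded end to +y.
- vblock_a: One of the matched pair of small steel V-blocks, interchangeable, 0.27 kg: 40 mm across the V (x) x 30 mm along the V (y) x 35 mm high; 90-degree V in its top, 30 mm wide, 15 mm deep, running along y. Origin: centre of its underside. Starts upright on the mat. Grip it across the 40 mm.
- vblock_b: The other small V-block of the pair, identical to vblock_a.
- vblock_big: Odd, bigger V-block, 60 (x) x 45 (y) x 52 mm high, 0.8 kg, in the same row on the mat. Origin: centre of its underside. Not part of the job: not to be shifted over 20 mm.
- shaft: Turned steel shaft, 195 mm, 0.8 kg, may roll. Origin: on its axis, middle of the collar; x along the axis to the threaded end. Along x in mm: plain end -85; journal, 22 dia, -85 to -30; collar, 34 dia, -30 to 30 (free to grip from above); journal, 22 dia, 30 to 85; thin thread, 14 dia, 85 to 110. In the small V-blocks its axis is 35.6 mm above the plate's face.
- stand: Dial gauge stand, 0.7 kg, loose, on the bench between plate and mat. Origin: at its underside, below the post. Base x -22 to 38 mm, 45 wide, 40 high. Post 14 mm dia, 200 high, bare from 128 up: grip there, it balances. Arm at 115 mm to the 40 mm dial at x = -85 (top 142). Plunger tip at x = -85, y = 0, 62 mm up: 9 mm clear of the seated collar.

How it is judged:
By the outcome, as a careful person would: the job done as asked, in the order asked, and still so for the second after the job is handed in, with the robot touching nothing.
It also fails if it takes over 136 s, if anything falls off the work surface, if the arm or the gripper's body presses on something with over 40 N, if the wrist force passes 120 N, or if a joint passes its speed limit or range.

## Working session

There is one attempt and no reset: what is moved stays moved. The work goes in short steps, Python scripts to look and compute and a tool call to move; the robot and the scene stay as the last step left them, time stands still between calls to the robot, and variables do not carry over. Pictures are saved under pics/ and viewed, and the job is handed in when it is done.

Besides the shell and the picture viewer there is one more tool, called as name(argument=value, ...) on one line, values as JSON. move_arm: Moves the arm, as the interface text tells. Shift numbers are shares of 200 mm and turn numbers shares of 45 degrees, none past 1 either way. Its arguments: {"type":"object","properties":{"claw":{"type":"array","items":{"type":"number"}},"dp":{"type":"array","items":{"type":"array","items":{"type":"number"}}},"turn":{"type":"array","items":{"type":"array","items":{"type":"number"}}},"grip_force":{"type":"number"}},"required":["claw","dp","turn"]}

```bash
ls; mkdir -p pics; python3 - <<'E'
from workcell import manip, cams
import cv2, numpy as np
np.set_printoptions(precision=4,suppress=True)
print(manip.get_obs(), manip.grip_depth)
for n in ["scene","side","wrist"]:
    print(n,cams.camera_info(n))
    cv2.imwrite(f"pics/{n}0.png",cams.camera(n)[:,:,::-1])
E
```

```text
pics
{'clock': 0.0, 'joint_pos': array([-1.2626,  0.3329, -0.0647,  1.461 ,  0.0216,  1.3499, -0.0885]), 'joint_velocities': array([ 0.0001, -0.0011,  0.0018, -0.0006, -0.    ,  0.0018, -0.0017]), 'tau': array([ -0.0011, -62.546 ,   0.0485, -39.1599,   0.0162,   0.0102,
        -0.    ]), 'position': array([0.2029, 0.5907, 0.2305]), 'ee_rot': array([ 0.8139,  0.581 , -0.0006,  0.0004]), 'ft_force': array([-0.1962,  0.7986,  0.7325]), 'torque': array([-0.0419, -0.009 ,  0.0155]), 'grip_width': 1.0029173572716705} 0.0187
scene {'fx': 437.66075206656154, 'fy': 437.66075206656154, 'cx': 274.3640946894703, 'cy': 203.25349023225766, 'dist': array([-0.1318,  0.    ,  0.    ,  0.    ,  0.    ]), 'pose': array([[ 0.3976,  0.7223, -0.5659,  1.0709],
       [ 0.9174, -0.3242,  0.2308, -0.2339],
       [-0.0168, -0.6109, -0.7915,  0.7887],
       [ 0.    ,  0.    ,  0.    ,  1.    ]])}
side {'fx': 459.25792171287526, 'fy': 459.25792171287526, 'cx': 289.5945628815531, 'cy': 212.5123402518769, 'dist': array([-0.0054,  0.    ,  0.    ,  0.    ,  0.    ]), 'pose': array([[ 0.681 , -0.4084,  0.6077, -0.1816],
       [-0.7322, -0.3695,  0.5722, -0.7   ],
       [-0.0091, -0.8346, -0.5507,  0.7322],
       [ 0.    ,  0.    ,  0.    ,  1.    ]])}
wrist {'fx': 352.9923927005548, 'fy': 352.9923927005548, 'cx': 281.94299141299155, 'cy': 210.29014229022653, 'dist': array([-0.0377,  0.    ,  0.    ,  0.    ,  0.    ]), 'tool_from_camera': array([[ 1.    ,  0.001 ,  0.0008, -0.0003],
       [-0.0012,  0.9484,  0.3172, -0.0825],
       [-0.0004, -0.3172,  0.9484, -0.1427],
       [ 0.    ,  0.    ,  0.    ,  1.    ]])}
```

View pics/scene0.png

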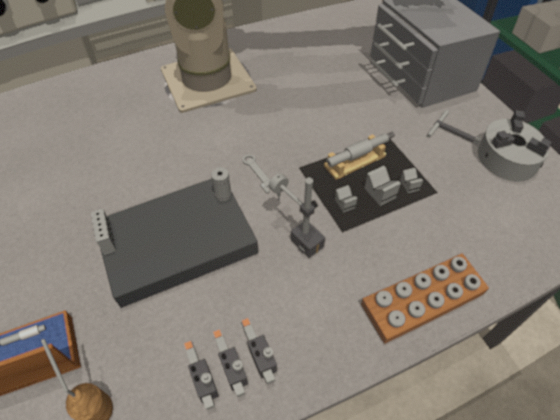

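View pics/side0.png

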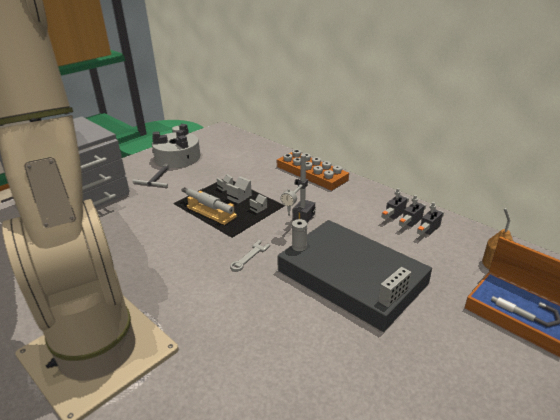

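View pics/wrist0.png

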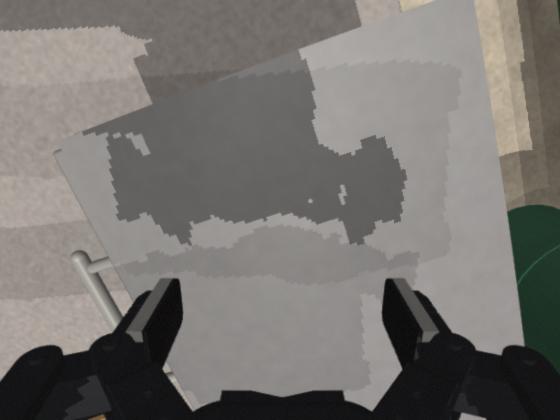

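```bash
cat > h.py <<'E'
import cv2, numpy as np
from scipy.spatial.transform import Rotation as R
from workcell import manip, cams
np.set_printoptions(precision=4,suppress=True)
def T_tool(o=None):
    o=o or manip.get_obs(); T=np.eye(4); T[:3,:3]=R.from_quat(o['ee_rot']).as_matrix(); T[:3,3]=o['position']; return T
def cam(n,T=None):
    i=cams.camera_info(n); K=np.array([[i['fx'],0,i['cx']],[0,i['fy'],i['cy']],[0,0,1]])
    P=i['pose'] if n!='wrist' else (T if T is not None else T_tool())@i['tool_from_camera']
    return K,i['dist'],P
def rays(n,px,T=None):
    K,d,P=cam(n,T); u=cv2.undistortPoints(np.array(px,float).reshape(-1,1,2),K,d).reshape(-1,2)
    D=np.c_[u,np.ones(len(u))]@P[:3,:3].T
    return P[:3,3],D
def onz(n,px,z,T=None):
    c,D=rays(n,px,T); s=(np.asarray(z)-c[2])/D[:,2]; return c+D*s[:,None]
def proj(n,X,T=None):
    K,d,P=cam(n,T); Q=np.linalg.inv(P); r,_=cv2.Rodrigues(Q[:3,:3])
    return cv2.projectPoints(np.array(X,float).reshape(-1,1,3),r,Q[:3,3],K,d)[0].reshape(-1,2)
def tri(n1,p1,n2,p2):
    c1,D1=rays(n1,[p1]);c2,D2=rays(n2,[p2]);d1=D1[0]/np.linalg.norm(D1[0]);d2=D2[0]/np.linalg.norm(D2[0])
    A=np.c_[d1,-d2];s=np.linalg.lstsq(A,c2-c1,rcond=None)[0];a=c1+d1*s[0];b=c2+d2*s[1];return (a+b)/2,np.linalg.norm(a-b)
def snap(n,f):
    o=manip.get_obs();T=T_tool(o);im=cams.camera(n)[:,:,::-1].copy();cv2.imwrite(f'pics/{f}.png',im);np.save(f'pics/{f}.npy',T);return im,T
def crop(f,x0,y0,x1,y1,s,out):
    im=cv2.imread(f'pics/{f}.png')[y0:y1,x0:x1];cv2.imwrite(f'pics/{out}.png',cv2.resize(im,None,fx=s,fy=s,interpolation=cv2.INTER_CUBIC))
E
python3 - <<'E'
from h import *
crop('scene0',85,150,285,300,4,'sc_plate'); crop('scene0',240,120,440,260,4,'sc_mat')
crop('side0',270,200,440,325,4,'si_plate'); crop('side0',165,150,325,270,5,'si_mat')
E
```

```text
(no output)
```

View pics/sc_plate.png

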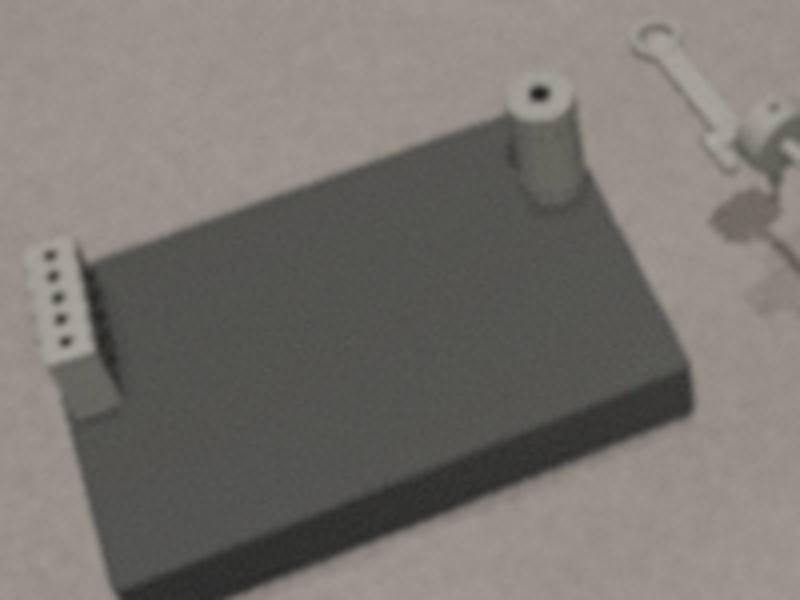

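View pics/sc_mat.png

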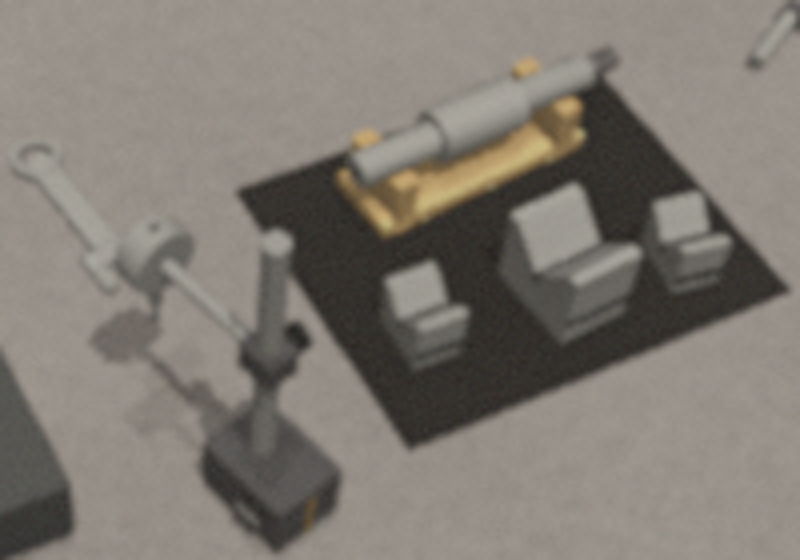

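View pics/si_plate.png

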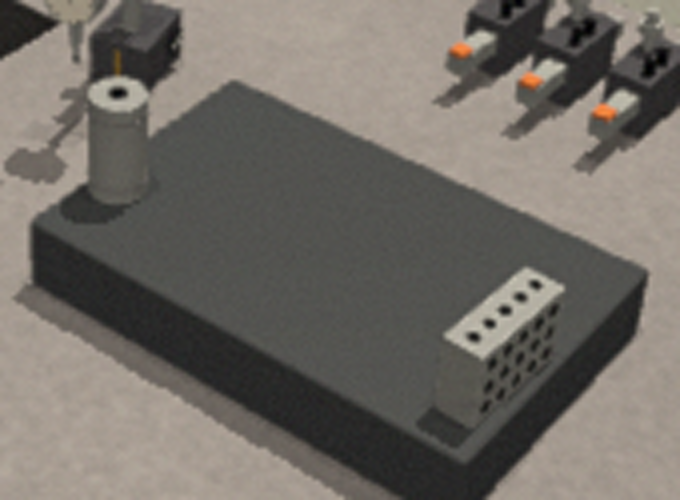

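View pics/si_mat.png

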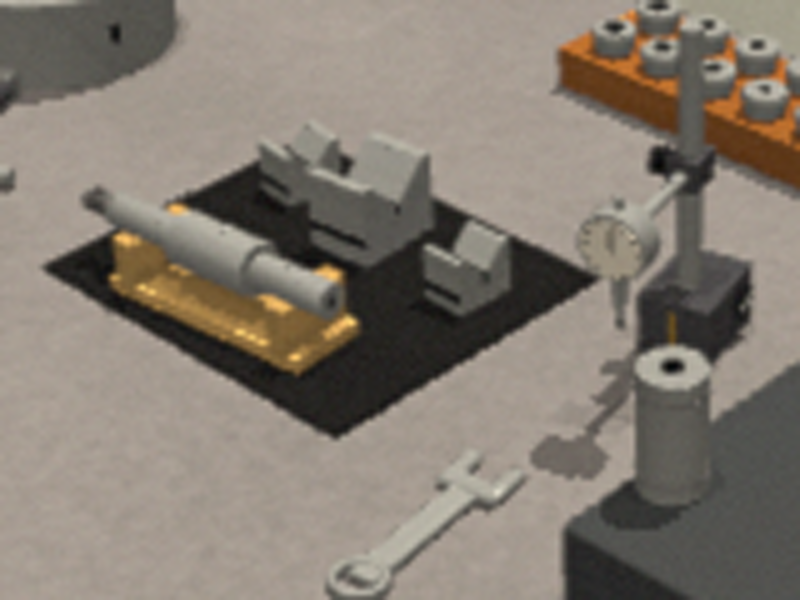

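```bash
python3 - <<'E'
from h import *
S=lambda c,o,s:np.array(c,float)/s+np.array(o)
pl=S([(118,592),(688,362),(95,265),(510,118)],(85,150),4); print('plate sc',onz('scene',pl,.05))
p2=S([(645,272),(235,82),(35,225),(462,460)],(270,200),4); print('plate si (+x-y),(+x+y),(-x+y),(-x-y)',onz('side',p2,.05))
st=S([(25,255),(75,238),(92,348),(42,362)],(85,150),4); print('stop sc',onz('scene',st,.1))
st=S([(443,335),(487,358),(563,290),(527,268)],(270,200),4); print('stop si',onz('side',st,.1))
print('cyl',onz('scene',S([(540,95)],(85,150),4),.12),onz('side',S([(118,95)],(270,200),4),.12))
m=S([(240,190),(605,85),(788,290),(412,447)],(240,120),4);print('mat sc',onz('scene',m,.004))
m=S([(45,267),(335,437),(597,280),(330,160)],(165,150),5);print('mat si',onz('side',m,.004))
print('shaft plain end, thread end sc',onz('scene',S([(355,165),(610,60)],(240,120),4),.042))
print('shaft si',onz('side',S([(330,297),(92,197)],(165,150),5),.042))
print('post top',onz('scene',S([(276,240)],(240,120),4),.2),onz('side',S([(692,28)],(165,150),5),.2))
print('dial top',onz('scene',S([(155,222)],(240,120),4),.142),onz('side',S([(620,200)],(165,150),5),.142))
E
```

```text
plate sc [[ 0.6261 -0.3822  0.05  ]
 [ 0.6151 -0.0877  0.05  ]
 [ 0.4297 -0.3563  0.05  ]
 [ 0.4244 -0.1182  0.05  ]]
plate si (+x-y),(+x+y),(-x+y),(-x-y) [[ 0.6196 -0.3856  0.05  ]
 [ 0.6124 -0.0933  0.05  ]
 [ 0.417  -0.0997  0.05  ]
 [ 0.4266 -0.3891  0.05  ]]
stop sc [[ 0.4517 -0.3808  0.1   ]
 [ 0.4517 -0.3546  0.1   ]
 [ 0.5225 -0.3585  0.1   ]
 [ 0.5206 -0.3832  0.1   ]]
stop si [[ 0.4484 -0.3575  0.1   ]
 [ 0.4489 -0.383   0.1   ]
 [ 0.5193 -0.3843  0.1   ]
 [ 0.522  -0.3611  0.1   ]]
cyl [[ 0.4772 -0.1101  0.12  ]] [[ 0.4747 -0.1135  0.12  ]]
mat sc [[0.4351 0.0949 0.004 ]
 [0.4484 0.3481 0.004 ]
 [0.6364 0.3542 0.004 ]
 [0.6418 0.0992 0.004 ]]
mat si [[0.4268 0.3459 0.004 ]
 [0.4308 0.0885 0.004 ]
 [0.6373 0.0917 0.004 ]
 [0.6261 0.3172 0.004 ]]
shaft plain end, thread end sc [[0.4756 0.1486 0.042 ]
 [0.4612 0.335  0.042 ]]
shaft si [[0.4829 0.1479 0.042 ]
 [0.4598 0.3357 0.042 ]]
post top [[0.6274 0.0145 0.2   ]] [[0.6257 0.0088 0.2   ]]
dial top [[ 0.5489 -0.0101  0.142 ]] [[ 0.5442 -0.0154  0.142 ]]
```

move_arm(claw=[1,1,1,1,1,1,1,1], dp=[[0,0,-0.15],[0,0,-0.15],[0,0,-0.15],[0,0,-0.15],[0,0,0],[0,0,0],[0,0,0],[0,0,0]], turn=[[0,0,0.15],[0,0,0.15],[0,0,0.15],[0,0,0.15],[0,0,0.15],[0,0,0.15],[0,0,0.15],[0,0,0.15]])

```text
clock: 0.82
position: [0.2029, 0.5911, 0.3511]
ee_rot: [0.989, 0.145, -0.0, 0.0]
ft_force: [0.2, 0.1, -0.3]
grip_width: 1.004
```

```bash
cat > go.py <<'E'
import sys
from h import *
# usage: go.py x y z psi_deg [step] : remaining move in tool axes/units
x,y,z,psi=map(float,sys.argv[1:5])
o=manip.get_obs();Rt=R.from_quat(o['ee_rot']).as_matrix();p=o['position']
cur=np.degrees(np.arctan2(Rt[1,0],Rt[0,0])); c,s=np.cos(np.radians(psi)),np.sin(np.radians(psi))
Rg=np.array([[c,s,0],[s,-c,0],[0,0,-1]])
d=np.array([x,y,z])-p
print('t %.2f pos'%o['clock'],p,'psi %.2f'%cur,'F',o['ft_force'],'g %.3f'%o['grip_width'],'q',o['joint_pos'])
print('dp units (current axes)',Rt.T@d/.2,' (goal axes)',Rg.T@d/.2)
print('turn units',R.from_matrix(Rt.T@Rg).as_rotvec()/np.radians(45))
E
python3 go.py .52 .2 .35 0
```

```text
t 0.82 pos [0.2029 0.5911 0.3511] psi 16.72 F [ 0.171   0.1279 -0.328 ] g 1.004 q [-1.3583  0.3008  0.0604  1.2559 -0.0179  1.5857 -1.0091]
dp units (current axes) [0.9559 2.3287 0.0059]  (goal axes) [1.5853 1.9554 0.0054]
turn units [0.0004 0.0002 0.3715]
```

move_arm(claw=[1,1,1,1,1,1,1,1], dp=[[0,0,0],[0,0,0],[0,0,0],[0.122,0.15,0],[0.122,0.15,0],[0.122,0.15,0],[0.122,0.15,0],[0.122,0.15,0]], turn=[[0,0,0.124],[0,0,0.124],[0,0,0.124],[0,0,0],[0,0,0],[0,0,0],[0,0,0],[0,0,0]])

```text
clock: 1.48
position: [0.3266, 0.4401, 0.3511]
ee_rot: [1.0, 0.003, -0.0, 0.0]
ft_force: [0.4, 0.5, 0.3]
grip_width: 1.0
```

move_arm(claw=[1,1,1,1,1,1,1,1], dp=[[0.122,0.15,0],[0.122,0.15,0],[0.122,0.15,0],[0.122,0.15,0],[0.122,0.15,0],[0.122,0.15,0],[0.122,0.15,0],[0.122,0.15,0]], turn=[[0,0,0],[0,0,0],[0,0,0],[0,0,0],[0,0,0],[0,0,0],[0,0,0],[0,0,0]])

```text
clock: 2.15
position: [0.5231, 0.2011, 0.3513]
ee_rot: [1.0, 0.003, 0.0, -0.0]
ft_force: [1.0, 0.3, -0.3]
grip_width: 0.996
```

```bash
python3 go.py .52 .2 .35 0; python3 -c "
from h import *
snap('wrist','w1')"; python3 go.py .52 .2 .35 0
```

```text
t 2.15 pos [0.5231 0.2011 0.3513] psi 0.32 F [ 1.0137  0.3135 -0.2714] g 0.996 q [-0.8425  0.1509  0.4537  1.453  -0.0662  1.5527 -0.3865]
dp units (current axes) [-0.0153  0.0056  0.0066]  (goal axes) [-0.0153  0.0057  0.0066]
turn units [-0.0003 -0.0001  0.0071]
t 2.20 pos [0.5272 0.1932 0.3512] psi -0.21 F [ 0.4742 -7.4078 -0.6803] g 1.001 q [-0.836   0.1534  0.4631  1.4513 -0.0647  1.5521 -0.3802]
dp units (current axes) [-0.0363 -0.0341  0.0059]  (goal axes) [-0.0362 -0.0342  0.0061]
turn units [ 0.0039 -0.0025 -0.0048]
```

View pics/w1.png

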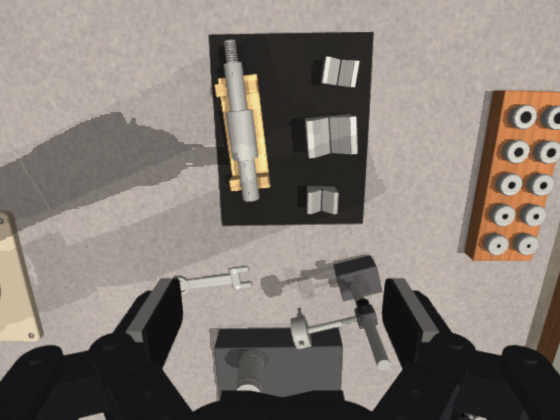

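```bash
python3 - <<'E'
from h import *
snap('wrist','w2'); o=manip.get_obs(); print(o['joint_velocities'],o['position'])
crop('w2',200,20,390,240,3,'w2m')
E
python3 go.py .52 .2 .35 0
```

```text
[-0.0588 -0.0146 -0.0876  0.0139 -0.0173  0.0059 -0.09  ] [0.5255 0.196  0.3512]
t 2.25 pos [0.5255 0.196  0.3512] psi -0.26 F [-0.0994 -0.1848  0.1372] g 1.000 q [-0.8386  0.1522  0.4595  1.4524 -0.0645  1.5525 -0.3871]
dp units (current axes) [-0.0276 -0.0201  0.0059]  (goal axes) [-0.0275 -0.0202  0.006 ]
turn units [ 0.0032 -0.0015 -0.0057]
```

View pics/w2m.png

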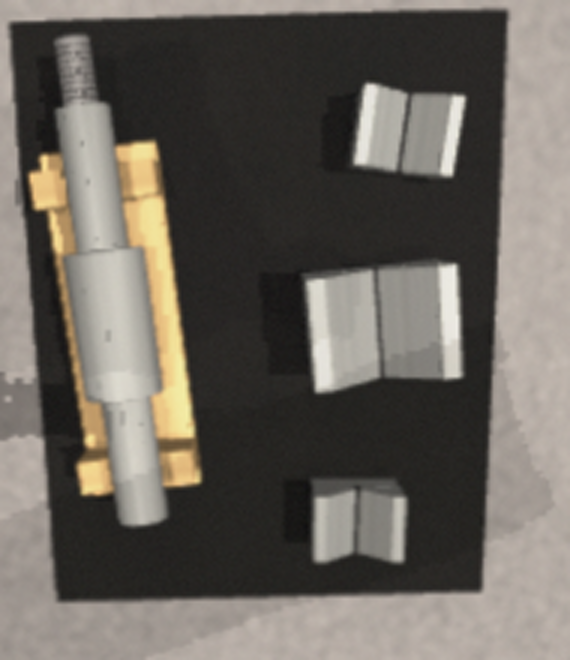

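```bash
python3 - <<'E'
from h import *
T=np.load('pics/w2.npy');S=lambda c:np.array(c,float)/3+np.array((200,20))
def f(c,z):
    return onz('wrist',S(c),z,T)
def rep(n,P):
    print(n,'ctr',P.mean(0),'w',np.linalg.norm(P[0]-P[1]),np.linalg.norm(P[2]-P[3]),'l',np.linalg.norm(P[0]-P[3]),np.linalg.norm(P[1]-P[2]),
     'yawx',np.degrees(np.arctan2(*(P[1]+P[2]-P[0]-P[3])[[1,0]])),'yawy',np.degrees(np.arctan2(*(-(P[0]+P[1]-P[2]-P[3])[[0]],(P[0]+P[1]-P[2]-P[3])[1])))) 
rep('A',f([(365,85),(466,97),(451,177),(354,167)],.039))
rep('B',f([(314,493),(405,494),(404,563),(315,562)],.039))
rep('big',f([(305,275),(458,264),(462,378),(317,391)],.056))
s=f([(72,38),(142,520)],.042);print('shaft',s,np.linalg.norm(s[0]-s[1]),'yaw',np.degrees(np.arctan2(-(s[0]-s[1])[0],(s[0]-s[1])[1])))
c=f([(104,250),(123,393)],.052);print('collar',c,np.linalg.norm(c[0]-c[1]),c.mean(0))
print('mat',f([(12,22),(508,12),(480,590),(58,598)],.004))
E
```

```text
A ctr [0.5924 0.3068 0.039 ] w 0.040506388665037064 0.03962228259544918 l 0.03087608533172268 0.030447174481574295 yawx -5.780065281466606 yawy [-7.3924]
B ctr [0.5775 0.1415 0.039 ] w 0.04034303937255325 0.040319142600549036 l 0.03216252748753792 0.03220585049777071 yawx -0.8007020160282281 yawy [1.8101]
big ctr [0.5836 0.2313 0.056 ] w 0.0611938074212629 0.059948642406059356 l 0.04678304582237897 0.04560321195856347 yawx 4.532834879852179 yawy [6.1708]
shaft [[0.4597 0.3412 0.042 ]
 [0.4806 0.1465 0.042 ]] 0.1958375332153921 yaw 6.151278248870665
collar [[0.4701 0.2619 0.052 ]
 [0.4756 0.2044 0.052 ]] 0.057717171901456275 [0.4728 0.2332 0.052 ]
mat [[0.4291 0.3531 0.004 ]
 [0.6371 0.3566 0.004 ]
 [0.6419 0.0994 0.004 ]
 [0.434  0.0958 0.004 ]]
```

```bash
python3 go.py .5775 .1415 .10 0
```

```text
t 2.25 pos [0.5255 0.196  0.3512] psi -0.26 F [-0.0994 -0.1848  0.1372] g 1.000 q [-0.8386  0.1522  0.4595  1.4524 -0.0645  1.5525 -0.3871]
dp units (current axes) [0.2597 0.268  1.257 ]  (goal axes) [0.26   0.2723 1.256 ]
turn units [ 0.0032 -0.0015 -0.0057]
```

move_arm(claw=[0.8,0.8,0.8,0.8,0.8,0.8,0.8,0.8], dp=[[0.033,0.034,0.155],[0.033,0.034,0.155],[0.033,0.034,0.155],[0.033,0.034,0.155],[0.033,0.034,0.155],[0.033,0.034,0.155],[0.033,0.034,0.155],[0,0,0]], turn=[[0,0,0],[0,0,0],[0,0,0],[0,0,0],[0,0,0],[0,0,0],[0,0,0],[0,0,0]], grip_force=40)

```text
clock: 2.92
position: [0.5661, 0.1531, 0.1282]
ee_rot: [1.0, 0.002, -0.004, 0.002]
ft_force: [-1.7, -0.3, -1.4]
grip_width: 0.802
```

```bash
python3 -c "
from h import *
snap('wrist','w3')"; python3 go.py .5775 .1415 .01 0
```

```text
t 2.97 pos [0.5669 0.1544 0.1316] psi 0.24 F [-0.3117 -0.375   0.4516] g 0.797 q [-0.7253  0.3476  0.4654  1.7037 -0.168   1.1363 -0.2078]
dp units (current axes) [0.0558 0.063  0.6077]  (goal axes) [0.0528 0.0644 0.6078]
turn units [0.0035 0.0069 0.0053]
```

View pics/w3.png

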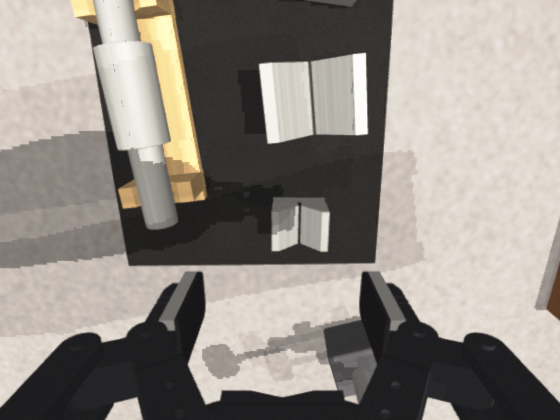

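```bash
python3 - <<'E'
from h import *
T=np.load('pics/w3.npy');print(T[:3,3]); crop('w3',250,180,350,265,6,'w3b')
P=onz('wrist',[(273,208),(327,209),(328,250),(273,250)],.039,T);print(P,P.mean(0))
E
```

```text
[0.5661 0.1531 0.1282]
[[0.5583 0.1585 0.039 ]
 [0.5957 0.1581 0.039 ]
 [0.5979 0.1269 0.039 ]
 [0.5582 0.1266 0.039 ]] [0.5775 0.1425 0.039 ]
```

View pics/w3b.png

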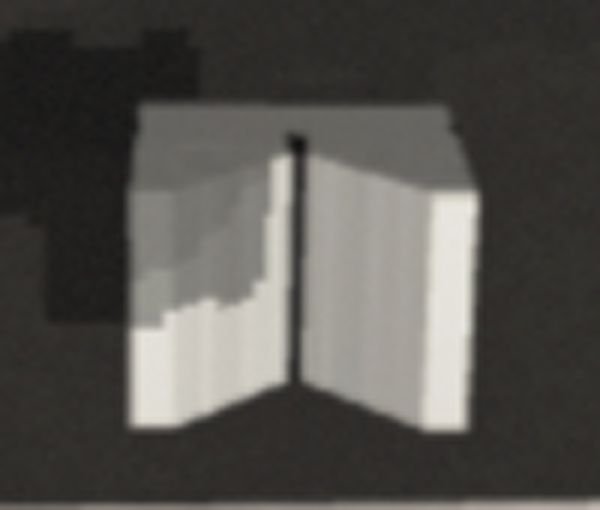

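move_arm(claw=[0.8,0.8,0.8,0.8,0.8,0.8,0.8], dp=[[0.028,0.033,0.07],[0.028,0.033,0.12],[0,0,0.12],[0,0,0.12],[0,0,0.1],[0,0,0.078],[0,0,0]], turn=[[0.003,0.006,0.005],[0,0,0],[0,0,0],[0,0,0],[0,0,0],[0,0,0],[0,0,0]])

```text
clock: 3.55
position: [0.5794, 0.1437, 0.0118]
ee_rot: [1.0, 0.001, 0.001, -0.001]
ft_force: [-0.4, 0.3, -0.7]
grip_width: 0.8
```

```bash
python3 go.py .5775 .1415 .01 0
```

```text
t 3.55 pos [0.5794 0.1437 0.0118] psi 0.16 F [-0.4159  0.2595 -0.6794] g 0.800 q [-0.6583  0.5116  0.4235  1.7707 -0.2594  0.9114 -0.1205]
dp units (current axes) [-0.0094  0.0111  0.0088]  (goal axes) [-0.0094  0.0111  0.0088]
turn units [-0.0029 -0.0029  0.0035]
```

Close on it.

move_arm(claw=[0.3,0.3,0.3,0.3,0.3,0.3], dp=[[-0.009,0.01,0],[0,0,0],[0,0,0],[0,0,0],[0,0,0],[0,0,0]], turn=[[0,0,0],[0,0,0],[0,0,0],[0,0,0],[0,0,0],[0,0,0]])

```text
clock: 4.05
position: [0.5798, 0.141, 0.0151]
ee_rot: [1.0, 0.001, 0.004, -0.002]
ft_force: [-1.7, -1.3, 8.0]
grip_width: 0.459
```

```bash
python3 go.py .5775 .1415 .20 0
```

```text
t 4.05 pos [0.5798 0.141  0.0151] psi 0.07 F [-1.7024 -1.2884  8.0252] g 0.459 q [-0.6572  0.5034  0.4267  1.7747 -0.2579  0.9104 -0.1181]
dp units (current axes) [-0.005  -0.0059 -0.9246]  (goal axes) [-0.0117 -0.0023 -0.9245]
turn units [-0.005  -0.0091  0.0017]
```

move_arm(claw=[0.3,0.3,0.3,0.3,0.3,0.3,0.3,0.3], dp=[[0,0,-0.04],[0,0,-0.1],[0,0,-0.18],[0,0,-0.18],[0,0,-0.18],[0,0,-0.18],[0,0,-0.18],[-0.04,0.16,-0.1]], turn=[[0,0,0],[0,0,0],[0,0,0],[0,0,0],[0,0,0],[0,0,0],[0,0,0],[0,0,0]])

```text
clock: 4.72
position: [0.5707, 0.1147, 0.2457]
ee_rot: [1.0, 0.005, 0.005, -0.004]
ft_force: [1.4, 0.8, -2.1]
grip_width: 0.459
```

```bash
python3 go.py .50 -.19 .33 0
```

```text
t 4.72 pos [0.5707 0.1147 0.2457] psi 0.56 F [ 1.3888  0.8347 -2.0815] g 0.459 q [-0.7029  0.2309  0.5084  1.5933 -0.1199  1.3361 -0.1694]
dp units (current axes) [-0.3642  1.5169 -0.4357]  (goal axes) [-0.3536  1.5234 -0.4214]
turn units [-0.009  -0.0127  0.0124]
```

move_arm(claw=[0.3,0.3,0.3,0.3,0.3,0.3,0.3,0.3], dp=[[-0.04,0.17,-0.05],[-0.04,0.17,-0.05],[-0.04,0.17,-0.05],[-0.04,0.17,-0.04],[-0.04,0.17,-0.04],[-0.04,0.17,-0.04],[-0.04,0.17,-0.04],[-0.04,0.17,-0.04]], turn=[[-0.008,-0.012,0.012],[0,0,0],[0,0,0],[0,0,0],[0,0,0],[0,0,0],[0,0,0],[0,0,0]])

```text
clock: 5.38
position: [0.5029, -0.1651, 0.3132]
ee_rot: [1.0, -0.004, -0.002, 0.001]
ft_force: [1.5, -0.3, -3.2]
grip_width: 0.46
```

move_arm(claw=[0.3,0.3,0.3,0.3], dp=[[0,0.02,0],[0,0,0],[0,0,0],[0,0,0]], turn=[[0,0,0],[0,0,0],[0,0,0],[0,0,0]])

```text
clock: 5.72
position: [0.5041, -0.1661, 0.3118]
ee_rot: [1.0, -0.003, -0.002, 0.002]
ft_force: [0.2, 1.2, -2.4]
grip_width: 0.46
```

```bash
python3 -c "
from h import *
snap('wrist','w4')";python3 go.py .50 -.19 .33 0
```

```text
t 5.77 pos [ 0.5042 -0.1659  0.3116] psi -0.35 F [-0.3352  0.3399 -2.6073] g 0.460 q [-0.4279  0.0892  0.7123  1.609  -0.054   1.469   0.2821]
dp units (current axes) [-0.0207  0.1207 -0.0914]  (goal axes) [-0.0209  0.1203 -0.0919]
turn units [ 0.0042  0.0063 -0.0077]
```

View pics/w4.png

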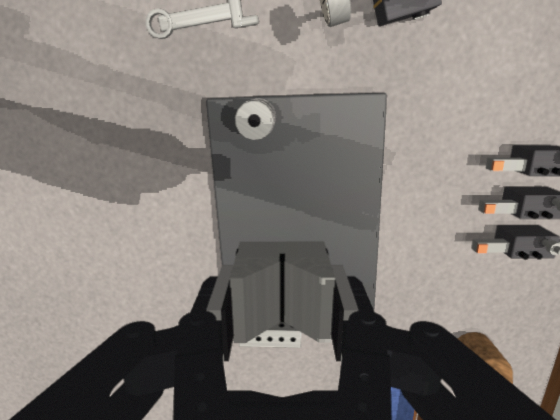

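```bash
python3 - <<'E'
from h import *
crop('w4',195,80,395,230,4,'w4a');crop('w4',220,280,400,360,4,'w4b')
E
```

```text
(no output)
```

View pics/w4a.png

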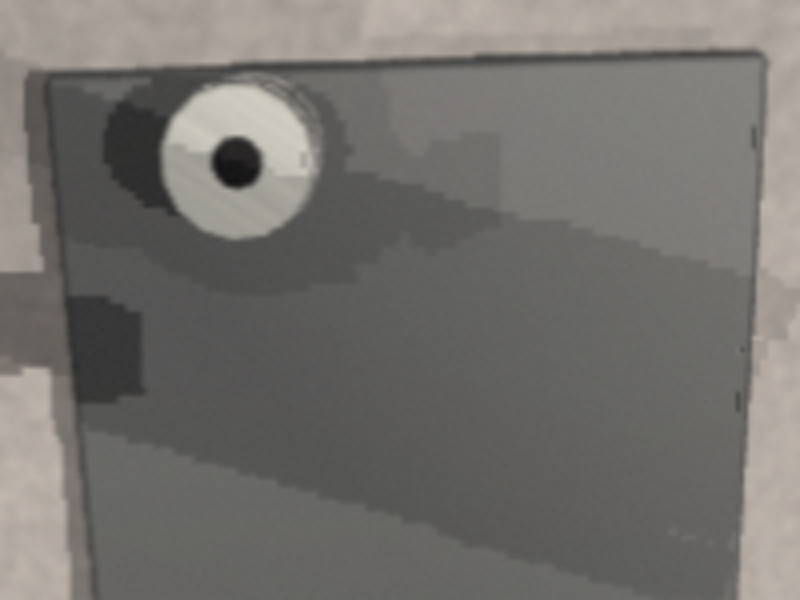

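View pics/w4b.png

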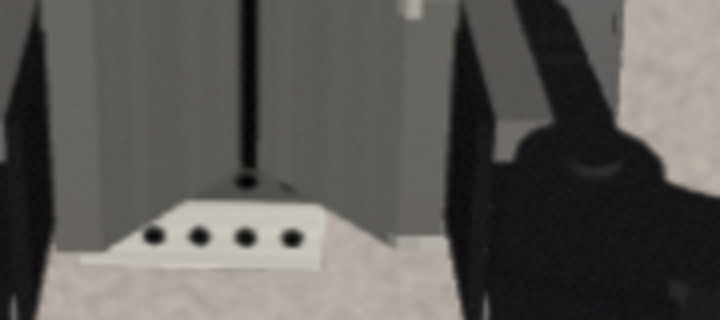

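move_arm(claw=[0.3,0.3,0.3,0.3,0.3,0.3,0.3,0.3], dp=[[-0.02,0.17,0],[-0.02,0.17,0],[-0.02,0.17,0],[-0.02,0.17,0],[-0.02,0.17,0],[0,0,0],[0,0,0],[0,0,0]], turn=[[0.004,0.006,-0.008],[0,0,0],[0,0,0],[0,0,0],[0,0,0],[0,0,0],[0,0,0],[0,0,0]])

```text
clock: 6.43
position: [0.4841, -0.3361, 0.3115]
ee_rot: [1.0, -0.0, -0.0, 0.0]
ft_force: [-0.2, 0.5, -3.2]
grip_width: 0.463
```

```bash
python3 -c "
from h import *
snap('wrist','w5');crop('w5',190,10,390,250,2.5,'w5a');crop('w5',200,150,360,270,5,'w5b')";python3 go.py .485 -.34 .33 0
```

```text
t 6.48 pos [ 0.4845 -0.3355  0.3116] psi 0.05 F [-0.7487  0.6802 -2.4896] g 0.457 q [-0.1396  0.2762  0.8371  1.4664 -0.2046  1.4897  0.6961]
dp units (current axes) [ 0.0026  0.0224 -0.0922]  (goal axes) [ 0.0027  0.0225 -0.0922]
turn units [-0.0003  0.0004  0.0012]
```

View pics/w5.png

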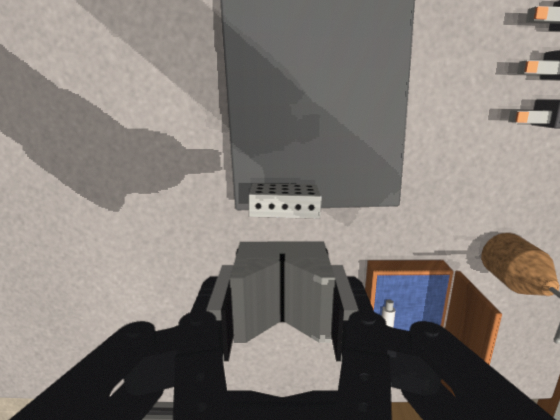

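View pics/w5b.png

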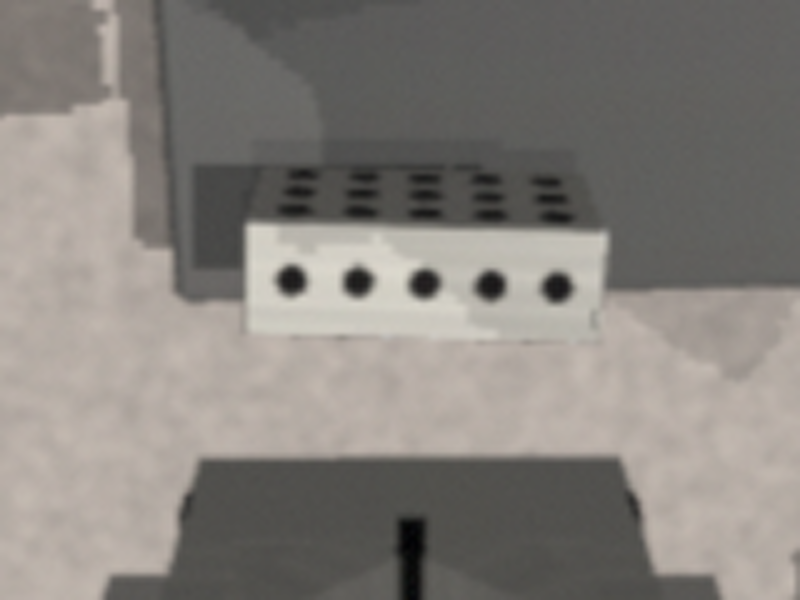

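```bash
python3 - <<'E'
from h import *
T=np.load('pics/w5.npy');S=lambda c:np.array(c,float)/5+np.array((200,150))
P=onz('wrist',S([(246,221),(608,230),(600,341),(246,333)]),.1,T);print(P,P.mean(0),np.linalg.norm(P[0]-P[1]),np.linalg.norm(P[0]-P[3]))
H=onz('wrist',S([(290,282),(557,287),(424,284)]),.1,T);print('holes',H,np.degrees(np.arctan2((H[1]-H[0])[1],(H[1]-H[0])[0])),'edge',np.degrees(np.arctan2((P[1]-P[0])[1],(P[1]-P[0])[0])))
q=onz('wrist',S([(180,297)]),.05,T);print('plate corner',q, onz('wrist',[(401,206),(220,0),(413,0)],.05,T))
E
```

```text
[[ 0.4489 -0.3553  0.1   ]
 [ 0.5245 -0.3571  0.1   ]
 [ 0.5237 -0.3817  0.1   ]
 [ 0.4482 -0.38    0.1   ]] [ 0.4863 -0.3685  0.1   ] 0.07559350581538718 0.02479882729062944
holes [[ 0.4578 -0.3686  0.1   ]
 [ 0.5142 -0.3696  0.1   ]
 [ 0.4861 -0.369   0.1   ]] -1.0424113989921022 edge -1.3978781257114345
plate corner [[ 0.4275 -0.3886  0.05  ]] [[ 0.6267 -0.384   0.05  ]
 [ 0.4196 -0.1636  0.05  ]
 [ 0.6168 -0.1627  0.05  ]]
```

```bash
python3 go.py .4873 -.319 .12 -1.3
```

```text
t 6.48 pos [ 0.4845 -0.3355  0.3116] psi 0.05 F [-0.7487  0.6802 -2.4896] g 0.457 q [-0.1396  0.2762  0.8371  1.4664 -0.2046  1.4897  0.6961]
dp units (current axes) [ 0.0146 -0.0823  0.9579]  (goal axes) [ 0.0123 -0.0829  0.9578]
turn units [-0.0003  0.0004  0.03  ]
```

move_arm(claw=[0.3,0.3,0.3,0.3,0.3,0.3,0.3,0.3], dp=[[0.013,-0.083,0.1],[0,0,0.17],[0,0,0.17],[0,0,0.17],[0,0,0.17],[0,0,0.17],[0,0,0.01],[0,0,0]], turn=[[0,0,0.03],[0,0,0],[0,0,0],[0,0,0],[0,0,0],[0,0,0],[0,0,0],[0,0,0]])

```text
clock: 7.15
position: [0.486, -0.3188, 0.1191]
ee_rot: [1.0, -0.012, -0.001, -0.0]
ft_force: [0.4, -1.4, -1.0]
grip_width: 0.46
```

```bash
python3 go.py .4873 -.319 .063 -1.3
```

```text
t 7.15 pos [ 0.486  -0.3188  0.1191] psi -1.32 F [ 0.4129 -1.3962 -0.9673] g 0.460 q [-0.1213  0.4044  0.773   1.747  -0.3093  1.1196  0.726 ]
dp units (current axes) [0.0072 0.0009 0.2804]  (goal axes) [0.0064 0.0007 0.2804]
turn units [-0.0011  0.0037 -0.0004]
```

move_arm(claw=[0.3,0.3,0.3,0.3,0.3,0.3,0.3], dp=[[0.006,0,0.08],[0,0,0.08],[0,0,0.05],[0,0,0.04],[0,0,0.02],[0,0,0.01],[0,0,0]], turn=[[0,0,0],[0,0,0],[0,0,0],[0,0,0],[0,0,0],[0,0,0],[0,0,0]])

```text
clock: 7.73
position: [0.4876, -0.321, 0.0643]
ee_rot: [1.0, -0.013, 0.0, 0.0]
ft_force: [-0.6, -0.2, -1.9]
grip_width: 0.46
```

```bash
python3 go.py .4873 -.319 .061 -1.3
```

```text
t 7.73 pos [ 0.4876 -0.321   0.0643] psi -1.44 F [-0.6109 -0.166  -1.9417] g 0.460 q [-0.0841  0.4773  0.7352  1.787  -0.3696  1.0191  0.7675]
dp units (current axes) [-0.0019 -0.0098  0.0167]  (goal axes) [-0.0019 -0.0098  0.0167]
turn units [ 0.0011 -0.0006 -0.0031]
```

move_arm(claw=[0.3,0.3,0.3,0.3], dp=[[0,-0.008,0.006],[0,0,0.006],[0,0,0.004],[0,0,0]], turn=[[0,0,0],[0,0,0],[0,0,0],[0,0,0]])

```text
clock: 8.07
position: [0.4877, -0.3192, 0.0612]
ee_rot: [1.0, -0.013, 0.0, 0.0]
ft_force: [-0.7, 1.5, 2.1]
grip_width: 0.462
```

move_arm(claw=[0.3,0.3,0.5,0.52,0.55,0.65,0.75,0.75], dp=[[0,0,0.003],[0,0,0],[0,0,0],[0,0,0],[0,0,-0.01],[0,0,-0.03],[0,0,-0.06],[0,0,-0.1]], turn=[[0,0,0],[0,0,0],[0,0,0],[0,0,0],[0,0,0],[0,0,0],[0,0,0],[0,0,0]])

```text
clock: 8.73
position: [0.4866, -0.3189, 0.1]
ee_rot: [1.0, -0.013, -0.001, 0.0]
ft_force: [0.2, 0.3, -0.1]
grip_width: 0.754
```

move_arm(claw=[0.75,0.75,0.75,0.75,0.75,0.75,0.75,0.75], dp=[[0,0,-0.18],[0,0,-0.18],[0,0,-0.18],[0,0,-0.18],[0,0,-0.18],[0.03,-0.16,-0.06],[0.03,-0.17,0],[0.03,-0.17,0]], turn=[[0,0,0],[0,0,0],[0,0,0],[0,0,0],[0,0,0],[0,0,0],[0,0,0],[0,0,0]])

```text
clock: 9.4
position: [0.5079, -0.2196, 0.2943]
ee_rot: [1.0, -0.014, 0.002, 0.001]
ft_force: [1.0, 1.1, -1.4]
grip_width: 0.748
```

```bash
python3 -c "
from h import *
snap('wrist','w6');o=manip.get_obs();print(o['joint_velocities'])";python3 go.py .5925 .3068 .33 -6.3
```

```text
[ 0.0389  0.0483 -0.0088 -0.0126 -0.0573  0.0007  0.1645]
t 9.45 pos [ 0.5105 -0.2113  0.2933] psi -1.08 F [ 4.2593  5.3067 -0.3247] g 0.746 q [-0.3774  0.1619  0.7849  1.5942 -0.1179  1.4323  0.3984]
dp units (current axes) [ 0.3616 -2.598  -0.1774]  (goal axes) [ 0.1232 -2.6197 -0.1834]
turn units [-0.0027 -0.0024  0.1161]
```

View pics/w6.png

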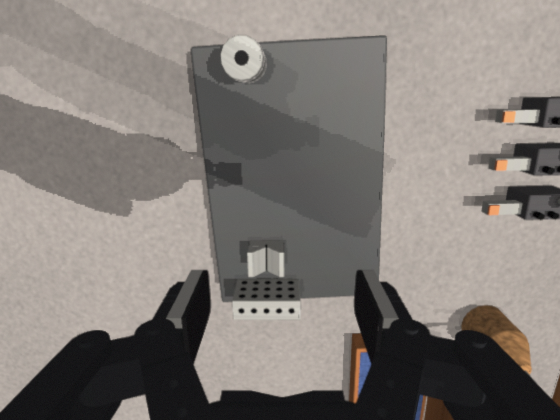

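move_arm(claw=[0.75,0.75,0.75,0.75,0.75,0.75,0.75,0.75], dp=[[0.02,-0.18,0],[0.01,-0.187,0],[0.01,-0.187,0],[0.01,-0.187,0],[0.01,-0.187,0],[0.01,-0.187,0],[0.01,-0.187,0],[0.01,-0.187,0]], turn=[[0,0,0.116],[0,0,0],[0,0,0],[0,0,0],[0,0,0],[0,0,0],[0,0,0],[0,0,0]])

```text
clock: 10.12
position: [0.5571, 0.0761, 0.2931]
ee_rot: [0.998, -0.058, 0.001, 0.0]
ft_force: [1.7, -0.8, 0.4]
grip_width: 0.751
```

```bash
python3 go.py .5925 .3068 .12 -6.3
```

```text
t 10.12 pos [0.5571 0.0761 0.2931] psi -6.71 F [ 1.6638 -0.7905  0.3811] g 0.751 q [-0.7288  0.1726  0.5892  1.5629 -0.0962  1.4341 -0.2505]
dp units (current axes) [ 0.0398 -1.1662  0.8659]  (goal axes) [ 0.0492 -1.166   0.8657]
turn units [-0.0001 -0.0017 -0.009 ]
```

move_arm(claw=[0.75,0.75,0.75,0.75,0.75,0.75,0.75,0.75], dp=[[0.008,-0.18,0.0],[0.008,-0.18,0.1],[0.008,-0.18,0.1],[0.008,-0.18,0.1],[0.008,-0.18,0.1],[0.008,-0.18,0.1],[0,-0.02,0.19],[0,0,0.16]], turn=[[0,0,-0.008],[0,0,0],[0,0,0],[0,0,0],[0,0,0],[0,0,0],[0,0,0],[0,0,0]])

```text
clock: 10.78
position: [0.5905, 0.2958, 0.1207]
ee_rot: [0.999, -0.053, 0.0, -0.0]
ft_force: [1.0, -0.7, -0.6]
grip_width: 0.753
```

```bash
python3 -c "
from h import *
snap('wrist','w7')
crop('w7',230,170,350,260,5,'w7b')";python3 go.py .5925 .3068 .018 -6.3
```

```text
t 10.83 pos [0.5877 0.2923 0.1137] psi -6.17 F [-2.5502 -1.9014 -5.1484] g 0.749 q [-0.8635  0.5169  0.4528  1.5216 -0.2352  1.1668 -0.4751]
dp units (current axes) [ 0.0193 -0.078   0.4777]  (goal axes) [ 0.0161 -0.0749  0.4783]
turn units [0.0083 0.0082 0.003 ]
```

View pics/w7.png

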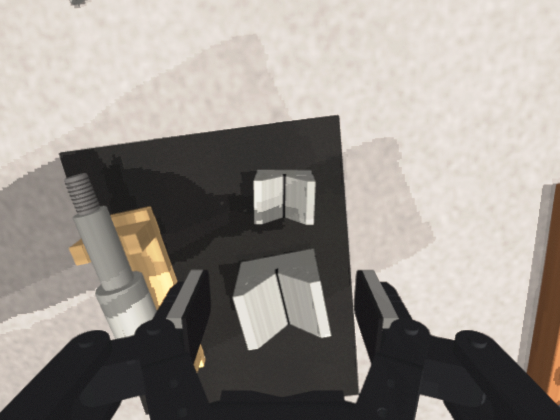

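View pics/w7b.png

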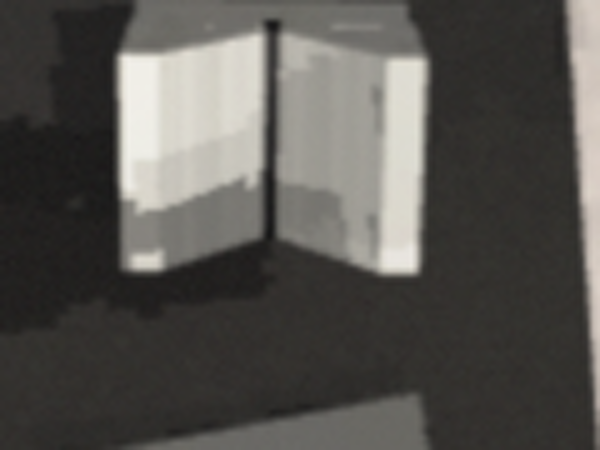

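```bash
python3 - <<'E'
from h import *
T=np.load('pics/w7.npy');S=lambda c:np.array(c,float)/5+np.array((230,170))
P=onz('wrist',S([(118,54),(428,58),(420,273),(120,271)]),.039,T);print(P.mean(0),np.linalg.norm(P[0]-P[1]),np.linalg.norm(P[0]-P[3]))
E
python3 go.py .5918 .3065 .018 -6.3
```

```text
[0.5926 0.3072 0.039 ] 0.04048183510364528 0.030271874698138523
t 10.83 pos [0.5877 0.2923 0.1137] psi -6.17 F [-2.5502 -1.9014 -5.1484] g 0.749 q [-0.8635  0.5169  0.4528  1.5216 -0.2352  1.1668 -0.4751]
dp units (current axes) [ 0.016  -0.0761  0.4777]  (goal axes) [ 0.0128 -0.073   0.4783]
turn units [0.0083 0.0082 0.003 ]
```

move_arm(claw=[0.75,0.75,0.75,0.75,0.75,0.75,0.75], dp=[[0.018,-0.075,0.06],[0,0,0.12],[0,0,0.12],[0,0,0.1],[0,0,0.06],[0,0,0],[0,0,0]], turn=[[0.006,0.006,0],[0,0,0],[0,0,0],[0,0,0],[0,0,0],[0,0,0],[0,0,0]])

```text
clock: 11.42
position: [0.5972, 0.3068, 0.0309]
ee_rot: [0.998, -0.055, 0.003, -0.002]
ft_force: [-0.2, -0.5, 0.5]
grip_width: 0.753
```

```bash
python3 go.py .5925 .307 .018 -6.3
```

```text
t 11.42 pos [0.5972 0.3068 0.0309] psi -6.33 F [-0.1832 -0.5366  0.5191] g 0.753 q [-0.8457  0.625   0.4189  1.55   -0.2833  1.0202 -0.4603]
dp units (current axes) [-0.024   0.0017  0.0644]  (goal axes) [-0.0236  0.0014  0.0645]
turn units [-0.0052 -0.0069 -0.0007]
```

move_arm(claw=[0.75,0.75,0.75,0.3,0.3,0.3,0.3,0.3], dp=[[-0.022,0,0.06],[0,0,0],[0,0,0],[0,0,0],[0,0,0],[0,0,0],[0,0,0],[0,0,0]], turn=[[-0.005,-0.006,0],[0,0,0],[0,0,0],[0,0,0],[0,0,0],[0,0,0],[0,0,0],[0,0,0]])

```text
clock: 12.08
position: [0.5929, 0.3077, 0.0185]
ee_rot: [0.998, -0.055, 0.001, -0.0]
ft_force: [-0.8, -0.7, 6.0]
grip_width: 0.458
```

```bash
python3 go.py .5925 .307 .018 -6.3
```

```text
t 12.08 pos [0.5929 0.3077 0.0185] psi -6.31 F [-0.8146 -0.7304  5.9547] g 0.458 q [-0.8473  0.6369  0.4137  1.5608 -0.2877  1.0032 -0.4608]
dp units (current axes) [-0.0017  0.0035  0.0024]  (goal axes) [-0.0017  0.0035  0.0024]
turn units [-0.0012 -0.0014 -0.0003]
```

move_arm(claw=[0.3,0.3,0.3,0.3,0.3,0.3,0.3,0.3], dp=[[0,0,-0.05],[0,0,-0.15],[0,0,-0.19],[0,0,-0.19],[0,0,-0.19],[0,0,-0.19],[0,0,-0.19],[0,0.1,-0.15]], turn=[[0,0,0],[0,0,0],[0,0,0],[0,0,-0.111],[0,0,0],[0,0,0],[0,0,0],[0,0,0]])

```text
clock: 12.75
position: [0.5906, 0.2916, 0.2805]
ee_rot: [1.0, -0.009, 0.0, -0.001]
ft_force: [0.9, 1.1, -3.0]
grip_width: 0.46
```

```bash
python3 go.py .490 -.204 .28 -1.3
```

```text
t 12.75 pos [0.5906 0.2916 0.2805] psi -1.01 F [ 0.8608  1.0586 -2.9974] g 0.460 q [-0.861   0.4079  0.4725  1.3087 -0.185   1.4657 -0.4205]
dp units (current axes) [-0.4595  2.4865 -0.005 ]  (goal axes) [-0.4466  2.4888  0.0025]
turn units [-0.0037 -0.0006  0.0066]
```

move_arm(claw=[0.3,0.3,0.3,0.3,0.3,0.3,0.3,0.3], dp=[[-0.032,0.175,0],[-0.032,0.175,0],[-0.032,0.175,0],[-0.032,0.175,0],[-0.032,0.175,0],[-0.032,0.175,0],[-0.032,0.175,0],[-0.032,0.175,0]], turn=[[0,0,0.006],[0,0,0],[0,0,0],[0,0,0],[0,0,0],[0,0,0],[0,0,0],[0,0,0]])

```text
clock: 13.42
position: [0.532, 0.0071, 0.2777]
ee_rot: [1.0, -0.014, -0.0, -0.0]
ft_force: [0.3, -0.1, -3.2]
grip_width: 0.459
```

move_arm(claw=[0.3,0.3,0.3,0.3,0.3,0.3,0.3,0.3], dp=[[-0.032,0.175,0],[-0.032,0.175,0],[-0.032,0.175,0],[-0.032,0.175,0],[-0.032,0.175,0],[-0.032,0.175,0],[0,0,0],[0,0,0]], turn=[[0,0,0],[0,0,0],[0,0,0],[0,0,0],[0,0,0],[0,0,0],[0,0,0],[0,0,0]])

```text
clock: 14.08
position: [0.4875, -0.2025, 0.2778]
ee_rot: [1.0, -0.016, -0.0, -0.0]
ft_force: [0.2, 0.7, -3.5]
grip_width: 0.462
```

```bash
python3 -c "
from h import *
snap('wrist','w8')
crop('w8',200,0,360,120,5,'w8b')";python3 go.py .490 -.204 .12 -1.3
```

```text
t 14.13 pos [ 0.4883 -0.2005  0.2776] psi -1.69 F [ 0.1916  0.3938 -2.4309] g 0.457 q [-0.427   0.0949  0.7911  1.68   -0.069   1.3956  0.3444]
dp units (current axes) [0.009  0.0179 0.7881]  (goal axes) [0.0087 0.0175 0.7881]
turn units [-0.0009  0.0003 -0.0087]
```

View pics/w8.png

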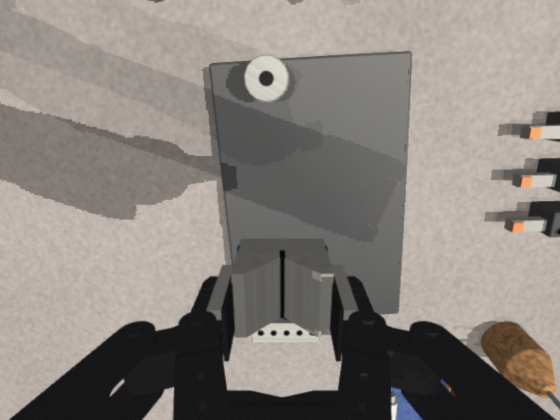

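```bash
python3 - <<'E'
from h import *
T=np.load('pics/w8.npy');print('cyl',onz('wrist',[(266,78)],.12,T))
crop('w6',215,230,315,330,6,'w6b')
E
```

```text
cyl [[ 0.4768 -0.1091  0.12  ]]
```

View pics/w6b.png

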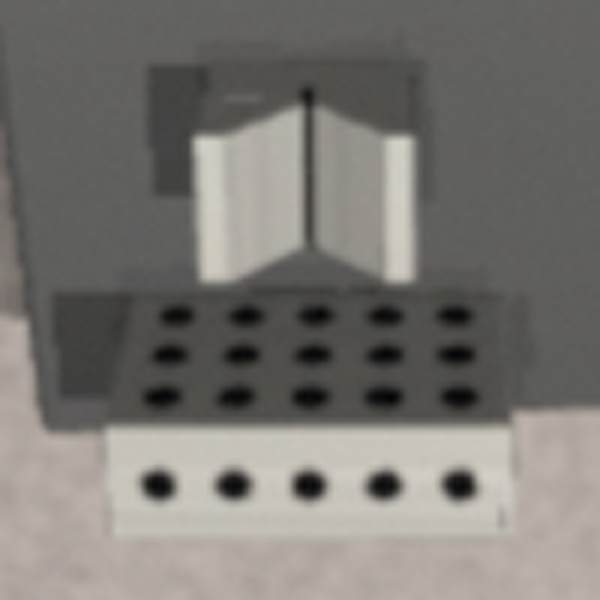

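```bash
python3 - <<'E'
from h import *
T=np.load('pics/w6.npy');S=lambda c:np.array(c,float)/6+np.array((215,230))
P=onz('wrist',S([(193,136),(416,136),(413,282),(200,283)]),.085,T);print(P,P.mean(0))
H=onz('wrist',S([(158,487),(309,487),(460,487)]),.1,T);print(H)
Q=onz('wrist',S([(107,427),(514,426),(505,536),(113,536)]),.1,T);print(Q,Q.mean(0))
E
```

```text
[[ 0.4672 -0.3041  0.085 ]
 [ 0.508  -0.3052  0.085 ]
 [ 0.5067 -0.3353  0.085 ]
 [ 0.4668 -0.3344  0.085 ]] [ 0.4872 -0.3197  0.085 ]
[[ 0.4582 -0.3688  0.1   ]
 [ 0.4864 -0.3695  0.1   ]
 [ 0.5145 -0.3703  0.1   ]]
[[ 0.4496 -0.3556  0.1   ]
 [ 0.5247 -0.3574  0.1   ]
 [ 0.5228 -0.3814  0.1   ]
 [ 0.449  -0.3794  0.1   ]] [ 0.4865 -0.3685  0.1   ]
```

move_arm(claw=[0.3,0.3,0.3,0.3,0.3,0.3,0.3,0.3], dp=[[0.008,0.018,0.12],[0,0,0.17],[0,0,0.17],[0,0,0.17],[0,0,0.15],[0,0,0.05],[0,0,0],[0,0,0]], turn=[[0,0,-0.006],[0,0,0],[0,0,0],[0,0,0],[0,0,0],[0,0,0],[0,0,0],[0,0,0]])

```text
clock: 14.8
position: [0.4911, -0.2031, 0.1125]
ee_rot: [1.0, -0.011, 0.0, 0.0]
ft_force: [0.8, -1.0, -1.3]
grip_width: 0.464
```

```bash
python3 go.py .490 -.2047 .0665 -1.4
```

```text
t 14.80 pos [ 0.4911 -0.2031  0.1125] psi -1.26 F [ 0.7831 -1.0428 -1.2965] g 0.464 q [-0.356   0.2792  0.7643  1.8849 -0.2201  1.0628  0.4749]
dp units (current axes) [-0.0052  0.0079  0.2301]  (goal axes) [-0.0051  0.0079  0.2301]
turn units [ 0.0001 -0.0003  0.0031]
```

move_arm(claw=[0.3,0.3,0.3,0.3,0.3,0.3,0.3], dp=[[-0.005,0.008,0.08],[0,0,0.07],[0,0,0.04],[0,0,0.02],[0,0,0.02],[0,0,0],[0,0,0]], turn=[[0,0,0.003],[0,0,0],[0,0,0],[0,0,0],[0,0,0],[0,0,0],[0,0,0]])

```text
clock: 15.38
position: [0.4899, -0.2052, 0.0663]
ee_rot: [1.0, -0.013, 0.0, 0.0]
ft_force: [0.0, 0.9, -2.9]
grip_width: 0.459
```

```bash
python3 go.py .490 -.2047 .0645 -1.4
```

```text
t 15.38 pos [ 0.4899 -0.2052  0.0663] psi -1.44 F [ 0.0342  0.8707 -2.8903] g 0.459 q [-0.3191  0.3496  0.7369  1.9236 -0.2827  0.9724  0.5237]
dp units (current axes) [ 0.0003 -0.0027  0.0089]  (goal axes) [ 0.0004 -0.0027  0.0089]
turn units [ 0.     -0.0013 -0.0009]
```

move_arm(claw=[0.3,0.3,0.3,0.3,0.3], dp=[[0,0,0.005],[0,0,0.004],[0,0,0.002],[0,0,0],[0,0,0]], turn=[[0,0,0],[0,0,0],[0,0,0],[0,0,0],[0,0,0]])

```text
clock: 15.8
position: [0.4898, -0.2053, 0.0644]
ee_rot: [1.0, -0.013, 0.0, -0.0]
ft_force: [-3.5, 2.3, 8.4]
grip_width: 0.456
```

move_arm(claw=[0.5,0.52,0.55,0.65,0.75,0.75,0.75,0.75], dp=[[0,0,0],[0,0,0],[0,0,0],[0,0,-0.02],[0,0,-0.06],[0,0,-0.1],[0,0,-0.16],[0,0,-0.18]], turn=[[0,0,0],[0,0,0],[0,0,0],[0,0,0],[0,0,0],[0,0,0],[0,0,0],[0,0,0]])

```text
clock: 16.47
position: [0.4884, -0.2053, 0.1685]
ee_rot: [1.0, -0.013, -0.001, 0.0]
ft_force: [1.2, 0.2, -0.1]
grip_width: 0.747
```

move_arm(claw=[0.75,0.75,0.75,0.75,0.75,0.75,0.75], dp=[[0,0,-0.18],[0,0,-0.18],[0,0,-0.18],[0,-0.03,-0.1],[0,0,0],[0,0,0],[0,0,0]], turn=[[0,0,0],[0,0,0],[0,0,0],[0,0,0],[0,0,0],[0,0,0],[0,0,0]])

```text
clock: 17.05
position: [0.4892, -0.1992, 0.2951]
ee_rot: [1.0, -0.013, -0.0, -0.0]
ft_force: [-0.0, -0.0, 0.0]
grip_width: 0.753
```

```bash
python3 -c "
from h import *
snap('wrist','w9')
crop('w9',200,80,360,350,2.2,'w9b')";python3 go.py .4715 .2314 .30 6.15
```

```text
t 17.10 pos [ 0.489  -0.1992  0.2947] psi -1.47 F [ 0.1063  0.0352 -0.0942] g 0.749 q [-0.4429  0.0879  0.803   1.6507 -0.0637  1.4313  0.3415]
dp units (current axes) [-0.1426 -2.1499 -0.0258]  (goal axes) [ 0.1437 -2.1498 -0.0266]
turn units [-0.0005  0.0015 -0.1693]
```

View pics/w9b.png

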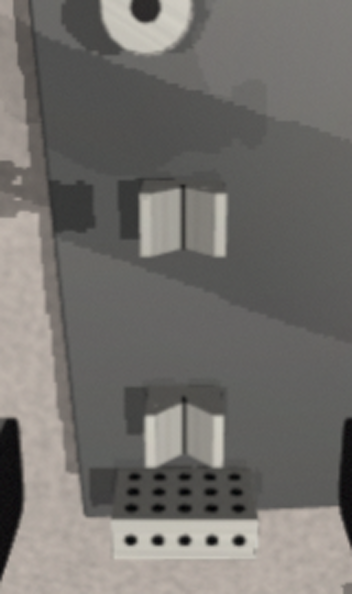

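```bash
python3 - <<'E'
from h import *
T=np.load('pics/w9.npy')
crop('w9',255,155,315,200,12,'w9A');crop('w9',245,250,320,335,8,'w9B')
S=lambda c:np.array(c,float)/2.2+np.array((200,80))
for c in ([(139,194),(226,193),(226,254),(140,257)],[(145,415),(224,415),(223,465),(145,467)]):
    P=onz('wrist',S(c),.085,T);print(P.mean(0),np.linalg.norm(P[0]-P[1]),np.linalg.norm(P[0]-P[3]),np.degrees(np.arctan2(*(P[1]+P[2]-P[0]-P[3])[[1,0]])))
print(onz('wrist',S([(185,540)]),.1,T))
E
```

```text
[ 0.4892 -0.2051  0.085 ] 0.040111859903948506 0.030258209584239845 0.01594473050892035
[ 0.4873 -0.3191  0.085 ] 0.040124971685435475 0.03031797794615545 -0.4922254457297808
[[ 0.4865 -0.3688  0.1   ]]
```

View pics/w9A.png

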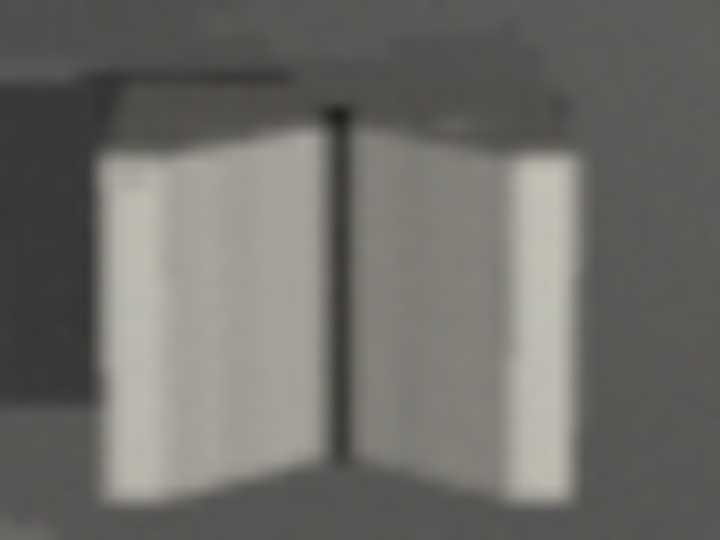

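View pics/w9B.png

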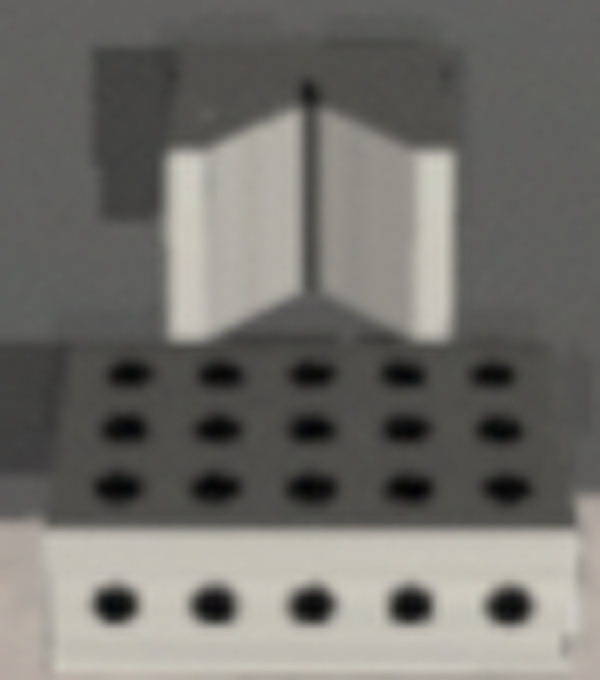

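```bash
python3 - <<'E'
from h import *
i=cams.camera_info('wrist')
def tip(px,x):
    c,D=rays('wrist',[px],np.eye(4)); s=(x-c[0])/D[0,0]; return c+s*D[0]
print(tip((204,272),-.034),tip((362,270),.034))
crop('w3',140,240,430,380,2.7,'w3t'); crop('w5',190,220,390,370,4,'w5t')
E
```

```text
[-0.034  -0.009  -0.0086] [ 0.034  -0.0089 -0.0063]
```

View pics/w3t.png

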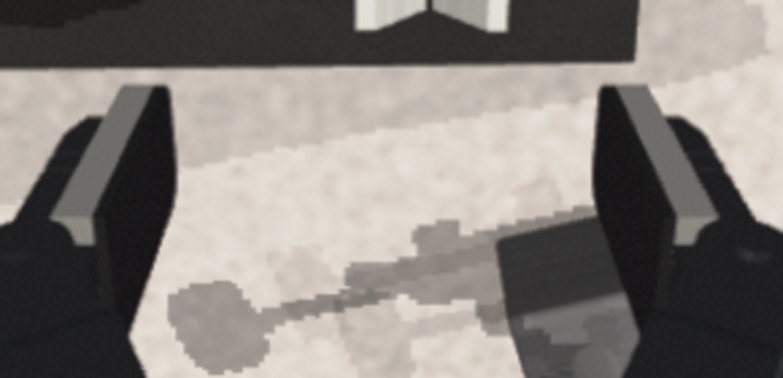

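View pics/w5t.png

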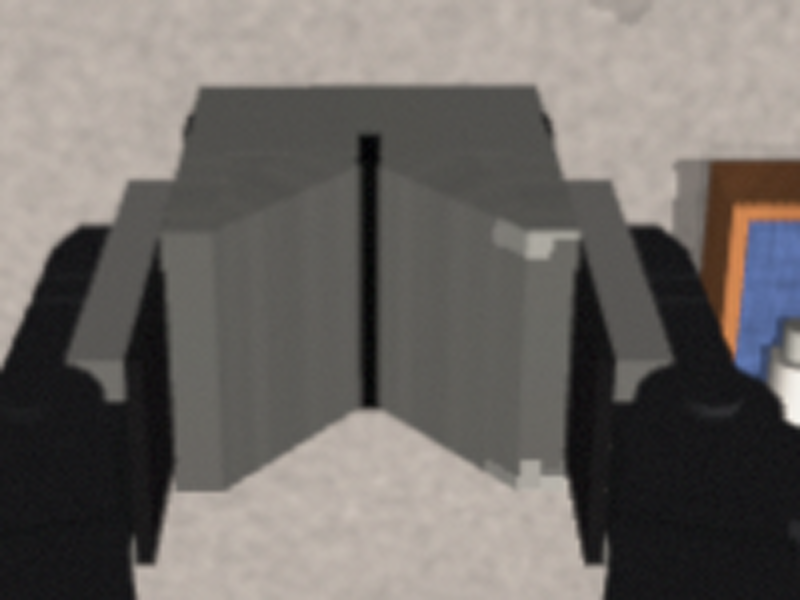

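move_arm(claw=[0.75,0.75,0.75,0.75,0.75,0.75,0.75,0.75], dp=[[0.012,-0.179,0],[0.012,-0.179,0],[0.012,-0.179,0],[0.012,-0.179,0],[0.012,-0.179,0],[0.012,-0.179,0],[0.012,-0.179,0],[0.012,-0.179,0]], turn=[[0,0,-0.085],[0,0,-0.085],[0,0,0],[0,0,0],[0,0,0],[0,0,0],[0,0,0],[0,0,0]])

```text
clock: 17.77
position: [0.484, 0.0888, 0.2944]
ee_rot: [0.999, 0.054, -0.001, 0.0]
ft_force: [1.4, 0.6, -0.7]
grip_width: 0.75
```

```bash
python3 go.py .4715 .2314 .14 6.15
```

```text
t 17.77 pos [0.484  0.0888 0.2944] psi 6.17 F [ 1.3604  0.6075 -0.6985] g 0.750 q [-0.7639 -0.0122  0.4903  1.723   0.0059  1.431  -0.1668]
dp units (current axes) [ 0.0157 -0.7158  0.7718]  (goal axes) [ 0.0142 -0.7155  0.7722]
turn units [0.0005 0.002  0.0005]
```

move_arm(claw=[0.75,0.75,0.75,0.75,0.75,0.75,0.75,0.75], dp=[[0.005,-0.14,0.1],[0.005,-0.14,0.14],[0.005,-0.14,0.14],[0,-0.14,0.14],[0,-0.08,0.14],[0,0,0.11],[0,0,0],[0,0,0]], turn=[[0,0,0],[0,0,0],[0,0,0],[0,0,0],[0,0,0],[0,0,0],[0,0,0],[0,0,0]])

```text
clock: 18.43
position: [0.4733, 0.2139, 0.1403]
ee_rot: [0.999, 0.054, -0.001, 0.001]
ft_force: [0.4, -0.2, -0.2]
grip_width: 0.75
```

```bash
python3 -c "
from h import *
snap('wrist','w10')";python3 go.py .4715 .2314 .021 6.15
```

```text
t 18.48 pos [0.4744 0.2141 0.1418] psi 6.12 F [ 0.2615 -0.3128  0.3769] g 0.749 q [-0.8641  0.1748  0.389   1.8676 -0.073   1.1136 -0.3413]
dp units (current axes) [-0.0049 -0.0878  0.6041]  (goal axes) [-0.005  -0.0873  0.6041]
turn units [ 0.0009  0.0004 -0.0007]
```

View pics/w10.png

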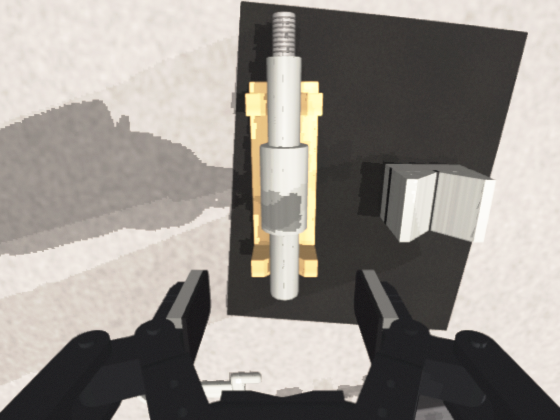

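```bash
python3 - <<'E'
from h import *
T=np.load('pics/w10.npy')
s=onz('wrist',[(284,14),(284.5,292)],.042,T);print(s,np.linalg.norm(s[0]-s[1]),s[1]+(s[0]-s[1])*85/195)
c=onz('wrist',[(284.5,149),(284.5,231)],.042,T);print(c,c.mean(0),np.linalg.norm(c[0]-c[1]))
c=onz('wrist',[(262,149),(261,231),(308,149),(306,231)],.042,T);print(c,c.mean(0))
E
python3 go.py .472 .2320 .021 6.15
```

```text
[[0.4596 0.3411 0.042 ]
 [0.4815 0.1479 0.042 ]] 0.19441842429472145 [0.4719 0.2321 0.042 ]
[[0.4691 0.2588 0.042 ]
 [0.4757 0.199  0.042 ]] [0.4724 0.2289 0.042 ] 0.06011633692135335
[[0.4538 0.2571 0.042 ]
 [0.4586 0.1971 0.042 ]
 [0.485  0.2605 0.042 ]
 [0.4914 0.2007 0.042 ]] [0.4722 0.2289 0.042 ]
t 18.48 pos [0.4744 0.2141 0.1418] psi 6.12 F [ 0.2615 -0.3128  0.3769] g 0.749 q [-0.8641  0.1748  0.389   1.8676 -0.073   1.1136 -0.3413]
dp units (current axes) [-0.0021 -0.0905  0.6041]  (goal axes) [-0.0022 -0.0901  0.6041]
turn units [ 0.0009  0.0004 -0.0007]
```

move_arm(claw=[0.75,0.75,0.75,0.75,0.75,0.75,0.75,0.75], dp=[[-0.002,-0.083,0.04],[0,0,0.12],[0,0,0.12],[0,0,0.12],[0,0,0.1],[0,0,0.08],[0,0,0.02],[0,0,0]], turn=[[0,0,0],[0,0,0],[0,0,0],[0,0,0],[0,0,0],[0,0,0],[0,0,0],[0,0,0]], grip_force=80)

```text
clock: 19.15
position: [0.4721, 0.2316, 0.0216]
ee_rot: [0.999, 0.054, -0.0, 0.0]
ft_force: [0.6, 0.3, 0.6]
grip_width: 0.753
```

```bash
python3 go.py .472 .2305 .021 6.15
```

```text
t 19.15 pos [0.4721 0.2316 0.0216] psi 6.17 F [0.6483 0.2852 0.5557] g 0.753 q [-0.8479  0.3523  0.3511  1.9488 -0.1563  0.8665 -0.3074]
dp units (current axes) [-0.001   0.0053  0.003 ]  (goal axes) [-0.001   0.0053  0.003 ]
turn units [0.0001 0.0002 0.0004]
```

move_arm(claw=[0.2,0.2,0.2,0.2,0.2,0.2,0.2], dp=[[0,0,0],[0,0,0],[0,0,0],[0,0,0],[0,0,0],[0,0,0],[0,0,0]], turn=[[0,0,0],[0,0,0],[0,0,0],[0,0,0],[0,0,0],[0,0,0],[0,0,0]])

```text
clock: 19.73
position: [0.4725, 0.2321, 0.0232]
ee_rot: [0.999, 0.054, 0.001, -0.001]
ft_force: [-4.0, -2.0, 9.5]
grip_width: 0.382
```

```bash
python3 -c "
from h import *
snap('wrist','w11')";python3 go.py .472 .2305 .021 6.15
```

```text
t 19.78 pos [0.4725 0.2321 0.0232] psi 6.20 F [-3.8454 -2.2107  9.3467] g 0.375 q [-0.8484  0.3496  0.3516  1.9482 -0.1562  0.8677 -0.3071]
dp units (current axes) [-0.0036  0.0078  0.011 ]  (goal axes) [-0.0036  0.0078  0.011 ]
turn units [-0.0019 -0.002   0.001 ]
```

View pics/w11.png

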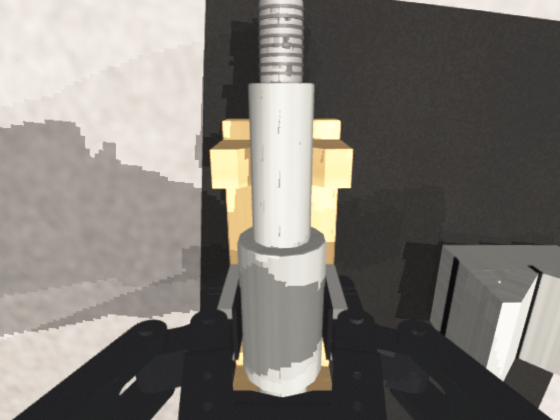

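```bash
python3 - <<'E'
from h import *
T=np.load('pics/w11.npy');Ti=np.linalg.inv(T)
P=onz('wrist',[(238,243),(326,243),(249,87),(314,87),(241,375),(322,375)],.042,T)
print(P); print((np.c_[P,np.ones(6)]@Ti.T)[:,:3]*1000)
crop('w11',220,60,350,260,3,'w11c');crop('w11',220,210,350,400,3,'w11d')
E
```

```text
[[0.4522 0.2573 0.042 ]
 [0.4857 0.2609 0.042 ]
 [0.4518 0.3141 0.042 ]
 [0.4734 0.3164 0.042 ]
 [0.4578 0.1937 0.042 ]
 [0.4935 0.1976 0.042 ]]
[[-17.5035 -27.1947 -18.8063]
 [ 16.1638 -27.2297 -18.755 ]
 [-11.7406 -83.7021 -18.7131]
 [  9.9223 -83.728  -18.6801]
 [-18.7634  36.5761 -18.9035]
 [ 17.1431  36.5443 -18.8489]]
```

View pics/w11c.png

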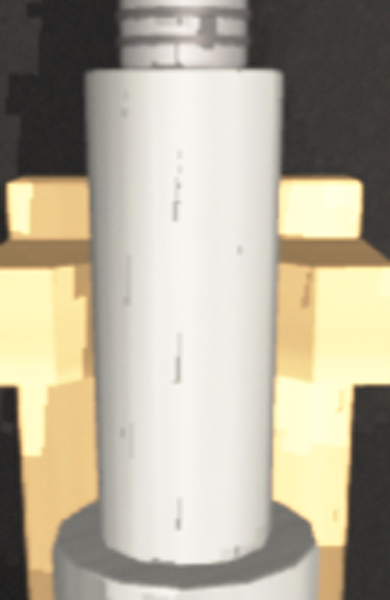

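View pics/w11d.png

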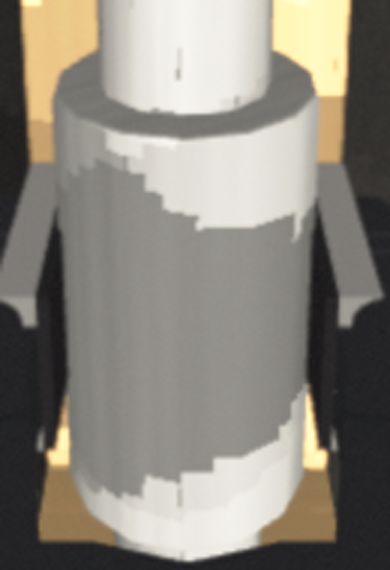

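move_arm(claw=[0.2,0.2,0.2,0.2,0.2,0.2,0.2,0.2], dp=[[0,0,-0.02],[0,0,-0.04],[0,0,-0.08],[0,0,-0.12],[0,0,-0.15],[0,0,-0.15],[0,0,-0.15],[0,0,-0.15]], turn=[[0,0,0],[0,0,0],[0,0,0],[0,0,0],[0,0,0],[0,0,0],[0,0,0],[0,0,0]])

```text
clock: 20.45
position: [0.4712, 0.2309, 0.195]
ee_rot: [0.999, 0.054, -0.0, 0.0]
ft_force: [1.2, 1.1, -7.6]
grip_width: 0.381
```

move_arm(claw=[0.2,0.2,0.2,0.2,0.2,0.2,0.2,0.2], dp=[[0,0,-0.1],[0,0,-0.07],[0,0,0],[0,0.04,0],[0,0.08,0],[0,0.12,0],[0,0.14,0],[0,0.14,0]], turn=[[0,0,0.04],[0,0,0.04],[0,0,0.04],[0,0,0.04],[0,0,0.01],[0,0,0],[0,0,0],[0,0,0]])

```text
clock: 21.12
position: [0.4687, 0.1246, 0.2265]
ee_rot: [1.0, -0.013, -0.001, 0.001]
ft_force: [0.7, -0.5, -7.6]
grip_width: 0.376
```

```bash
python3 -c "
from h import *
snap('side','s1')
crop('s1',150,60,370,270,3,'s1c')";python3 go.py .4885 -.260 .20 -1.4
```

```text
t 21.17 pos [0.4691 0.1177 0.2266] psi -1.88 F [ 2.4296 -9.9048 -8.9208] g 0.373 q [-0.8112  0.0058  0.4758  1.8492 -0.0001  1.2903 -0.3682]
dp units (current axes) [0.1593 1.8837 0.1394]  (goal axes) [0.1432 1.8854 0.1332]
turn units [ 0.0044  0.0026 -0.0107]
```

View pics/s1.png

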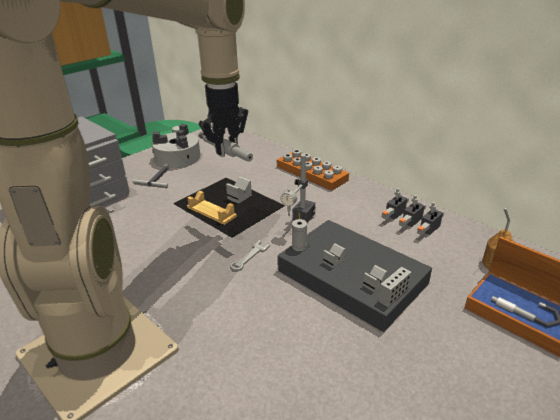

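move_arm(claw=[0.2,0.2,0.2,0.2,0.2,0.2,0.2,0.2], dp=[[0.01,0.1,0],[0.01,0.14,0],[0.012,0.16,0],[0.012,0.16,0],[0.012,0.16,0],[0.012,0.16,0],[0.012,0.16,0],[0.012,0.16,0]], turn=[[0,0,-0.008],[0,0,0],[0,0,0],[0,0,0],[0,0,0],[0,0,0],[0,0,0],[0,0,0]])

```text
clock: 21.83
position: [0.4817, -0.1155, 0.2268]
ee_rot: [1.0, -0.01, -0.001, -0.0]
ft_force: [1.6, 0.3, -8.5]
grip_width: 0.372
```

move_arm(claw=[0.2,0.2,0.2,0.2,0.2,0.2,0.2,0.2], dp=[[0.012,0.16,0],[0.012,0.16,0],[0.012,0.14,0],[0.012,0.1,0],[0.01,0.06,0],[0,0.04,0.03],[0,0,0.06],[0,0,0]], turn=[[0,0,0],[0,0,0],[0,0,0],[0,0,0],[0,0,0],[0,0,0],[0,0,0],[0,0,0]])

```text
clock: 22.5
position: [0.4905, -0.2441, 0.2062]
ee_rot: [1.0, -0.01, -0.002, -0.001]
ft_force: [-1.7, 0.9, -8.4]
grip_width: 0.372
```

```bash
python3 go.py .4885 -.260 .12 -1.4
```

```text
t 22.50 pos [ 0.4905 -0.2441  0.2062] psi -1.12 F [-1.6511  0.8716 -8.3648] g 0.372 q [-0.3487  0.2248  0.8414  1.7354 -0.1747  1.2641  0.5144]
dp units (current axes) [-0.0066  0.0803  0.4309]  (goal axes) [-0.0081  0.0796  0.431 ]
turn units [-0.002   0.0056  0.0061]
```

move_arm(claw=[0.2,0.2,0.2,0.2,0.2,0.2,0.2,0.2], dp=[[-0.008,0.04,0],[0,0.04,0],[0,0,0.03],[0,0,0.08],[0,0,0.12],[0,0,0.12],[0,0,0.08],[0,0,0]], turn=[[-0.002,0.005,0.006],[0,0,0],[0,0,0],[0,0,0],[0,0,0],[0,0,0],[0,0,0],[0,0,0]])

```text
clock: 23.17
position: [0.4891, -0.2597, 0.12]
ee_rot: [1.0, -0.012, -0.001, 0.0]
ft_force: [-0.8, 1.4, -8.5]
grip_width: 0.376
```

```bash
python3 -c "
from h import *
snap('side','s2')
crop('s2',280,180,440,320,5,'s2c');snap('wrist','w12');snap('scene','c2');crop('c2',85,150,265,290,4,'c2c')";python3 go.py .4885 -.260 .067 -1.4
```

```text
t 23.32 pos [ 0.4915 -0.2614  0.1244] psi -1.36 F [ 0.3223 -0.3653 -7.8977] g 0.372 q [-0.2749  0.3361  0.8138  1.8156 -0.273   1.1002  0.6114]
dp units (current axes) [-0.0165 -0.007   0.2871]  (goal axes) [-0.015  -0.0064  0.2872]
turn units [ 0.0026 -0.0066  0.0009]
```

View pics/s2c.png

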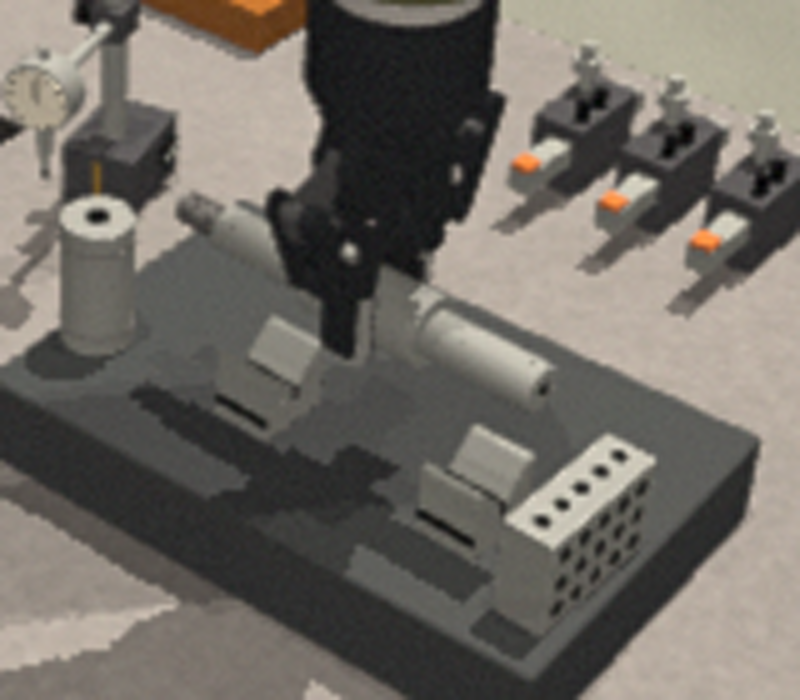

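View pics/w12.png

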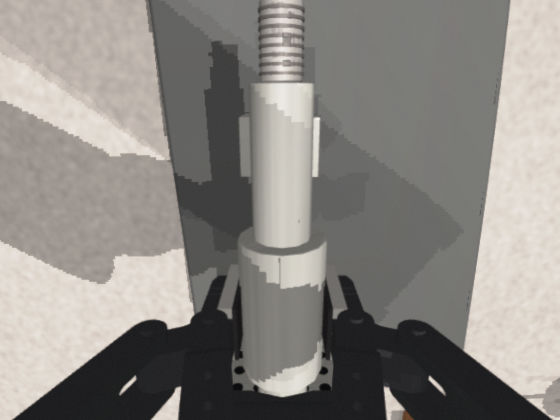

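View pics/c2c.png

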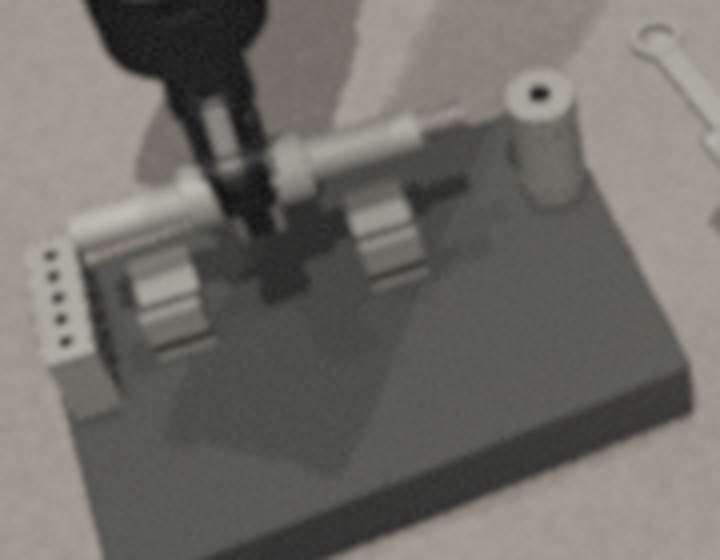

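```bash
python3 - <<'E'
from h import *
a=np.array((545,383))/5+(280,180);b=np.array((74,232))/4+(85,150)
print(onz('side',[a],.141),onz('scene',[b],.141),tri('side',a,'scene',b))
t1=np.array((183,207))/5+(280,180);t2=np.array((460,113))/4+(85,150)
print(onz('side',[t1],.141),onz('scene',[t2],.141),tri('side',t1,'scene',t2))
# stop top face holes mid for bias
s=np.array((582,490))/5+(280,180);s2=np.array((58,298))/4+(85,150)
print('stop mid',onz('side',[s],.1),onz('scene',[s2],.1))
E
python3 go.py .4885 -.260 .067 -1.4
```

```text
[[ 0.4873 -0.3467  0.141 ]] [[ 0.4847 -0.3473  0.141 ]] (array([ 0.4859, -0.3472,  0.1422]), np.float64(0.00035273110334704014))
[[ 0.4852 -0.1561  0.141 ]] [[ 0.4906 -0.1541  0.141 ]] (array([ 0.4882, -0.1537,  0.1383]), np.float64(0.00010109107981474886))
stop mid [[ 0.4845 -0.3715  0.1   ]] [[ 0.4857 -0.3692  0.1   ]]
t 23.32 pos [ 0.4915 -0.2614  0.1244] psi -1.36 F [ 0.3223 -0.3653 -7.8977] g 0.372 q [-0.2749  0.3361  0.8138  1.8156 -0.273   1.1002  0.6114]
dp units (current axes) [-0.0165 -0.007   0.2871]  (goal axes) [-0.015  -0.0064  0.2872]
turn units [ 0.0026 -0.0066  0.0009]
```

move_arm(claw=[0.2,0.2,0.2,0.2,0.2,0.2,0.2,0.2], dp=[[-0.006,0,0.02],[0,0,0.05],[0,0,0.05],[0,0,0.04],[0,0,0.02],[0,0,0],[0,0,0],[0,0,0]], turn=[[0,0,0],[0,0,0],[0,0,0],[0,0,0],[0,0,0],[0,0,0],[0,0,0],[0,0,0]])

```text
clock: 23.98
position: [0.49, -0.2612, 0.0876]
ee_rot: [1.0, -0.012, 0.002, 0.001]
ft_force: [0.1, 0.9, -9.0]
grip_width: 0.372
```

```bash
python3 go.py .4885 -.260 .067 -1.4
```

```text
t 23.98 pos [ 0.49   -0.2612  0.0876] psi -1.36 F [ 0.0559  0.9165 -9.0134] g 0.372 q [-0.2492  0.3842  0.7896  1.8502 -0.3159  1.0319  0.6438]
dp units (current axes) [-0.0082 -0.006   0.1031]  (goal axes) [-0.0078 -0.0059  0.1032]
turn units [ 0.0022 -0.0055  0.0009]
```

move_arm(claw=[0.2,0.2,0.2,0.2,0.2,0.2], dp=[[-0.008,-0.005,0.03],[0,0,0.03],[0,0,0.015],[0,0,0.01],[0,0,0],[0,0,0]], turn=[[0.002,-0.005,0],[0,0,0],[0,0,0],[0,0,0],[0,0,0],[0,0,0]])

```text
clock: 24.48
position: [0.4883, -0.26, 0.0703]
ee_rot: [1.0, -0.012, -0.0, -0.0]
ft_force: [0.5, -0.1, -8.7]
grip_width: 0.372
```

```bash
python3 go.py .4885 -.260 .067 -1.4
```

```text
t 24.48 pos [ 0.4883 -0.26    0.0703] psi -1.36 F [ 0.4938 -0.1333 -8.7133] g 0.372 q [-0.2369  0.4083  0.7763  1.8644 -0.336   1.0043  0.6581]
dp units (current axes) [ 0.0012 -0.0002  0.0165]  (goal axes) [ 0.0012 -0.0002  0.0165]
turn units [-0.0001  0.0001  0.0008]
```

move_arm(claw=[0.2,0.2,0.2,0.2,0.2], dp=[[0,0,0.006],[0,0,0.005],[0,0,0.004],[0,0,0],[0,0,0]], turn=[[0,0,0],[0,0,0],[0,0,0],[0,0,0],[0,0,0]])

```text
clock: 24.9
position: [0.4885, -0.26, 0.0675]
ee_rot: [1.0, -0.012, 0.0, -0.0]
ft_force: [2.4, 0.2, -7.9]
grip_width: 0.371
```

```bash
python3 go.py .4885 -.260 .067 -1.4
```

```text
t 24.90 pos [ 0.4885 -0.26    0.0675] psi -1.35 F [ 2.3918  0.1872 -7.8935] g 0.371 q [-0.2346  0.4125  0.7737  1.8663 -0.34    0.9987  0.6609]
dp units (current axes) [0.     0.0001 0.0023]  (goal axes) [0.     0.0001 0.0023]
turn units [-0.0001 -0.0006  0.001 ]
```

move_arm(claw=[0.2,0.2,0.2,0.2], dp=[[0,0,0.004],[0,0,0.003],[0,0,0],[0,0,0]], turn=[[0,0,0],[0,0,0],[0,0,0],[0,0,0]])

```text
clock: 25.23
position: [0.4889, -0.2601, 0.067]
ee_rot: [1.0, -0.012, 0.001, -0.0]
ft_force: [-1.1, 1.9, 5.2]
grip_width: 0.372
```

move_arm(claw=[0.4,0.42,0.45,0.5,0.6,0.7,0.7,0.7], dp=[[0,0,0],[0,0,0],[0,0,0],[0,0,0],[0,0,0],[0,0,-0.01],[0,0,-0.04],[0,0,-0.08]], turn=[[0,0,0],[0,0,0],[0,0,0],[0,0,0],[0,0,0],[0,0,0],[0,0,0],[0,0,0]])

```text
clock: 25.9
position: [0.4874, -0.2596, 0.0914]
ee_rot: [1.0, -0.012, -0.001, -0.0]
ft_force: [0.3, 0.5, -0.9]
grip_width: 0.7
```

move_arm(claw=[0.7,0.7,0.7,0.7,0.7,0.7,0.7,0.7], dp=[[0,0,-0.12],[0,0,-0.17],[0,0,-0.17],[0,0,-0.17],[0,-0.1,-0.15],[0,-0.18,-0.05],[0,-0.05,0],[0,0,0]], turn=[[0,0,0],[0,0,0],[0,0,0],[0,0,0],[0,0,0],[0,0,0],[0,0,0],[0,0,0]])

```text
clock: 26.57
position: [0.4909, -0.1909, 0.2594]
ee_rot: [1.0, -0.01, 0.001, -0.001]
ft_force: [0.1, -0.1, 0.0]
grip_width: 0.699
```

```bash
python3 -c "
from h import *
o=manip.get_obs();print(o['joint_velocities'])
snap('wrist','w13')
crop('w13',200,60,380,360,2,'w13b');snap('side','s3');crop('s3',280,190,440,320,5,'s3c')";python3 go.py .627 .012 .33 15
```

```text
[ 0.0429  0.0349  0.0415  0.008  -0.0107 -0.0103  0.0658]
t 26.67 pos [ 0.4898 -0.1941  0.2585] psi -1.32 F [-0.3109 -1.3117  0.8144] g 0.695 q [-0.4738  0.1048  0.8313  1.7156 -0.0798  1.3552  0.3488]
dp units (current axes) [ 0.6625 -1.0459 -0.3565]  (goal axes) [ 0.9294 -0.8176 -0.3574]
turn units [-0.0003 -0.0011 -0.3627]
```

View pics/w13.png

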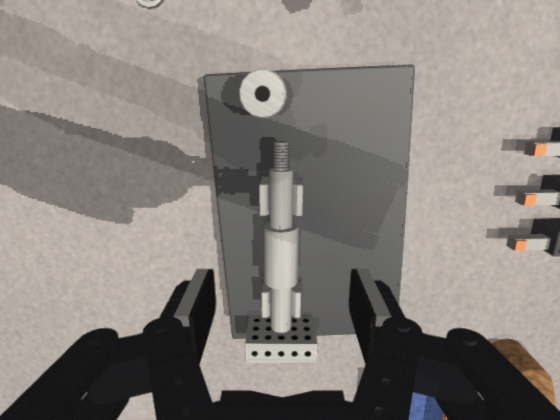

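View pics/s3c.png

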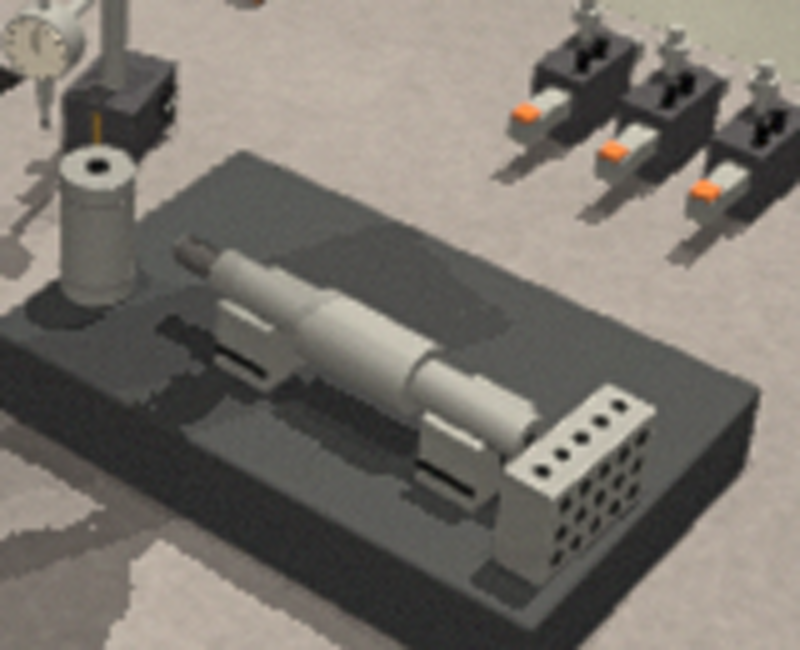

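```bash
python3 - <<'E'
from h import *
crop('w13',240,130,325,245,6,'w13x');crop('w13',240,215,325,365,5,'w13y')
E
```

```text
(no output)
```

View pics/w13x.png

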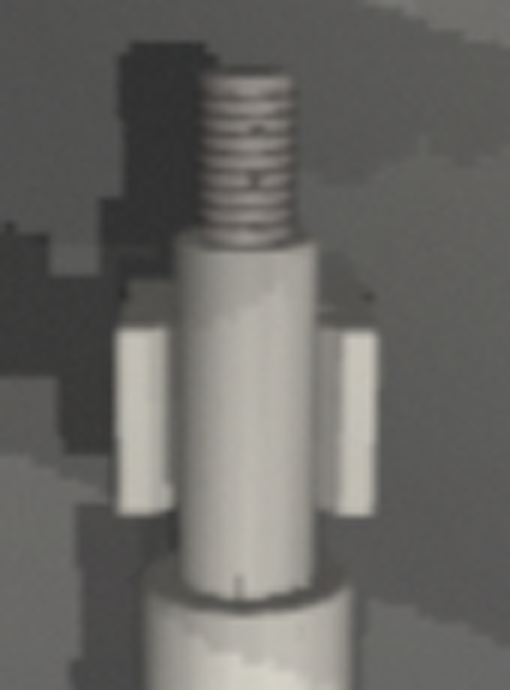

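View pics/w13y.png

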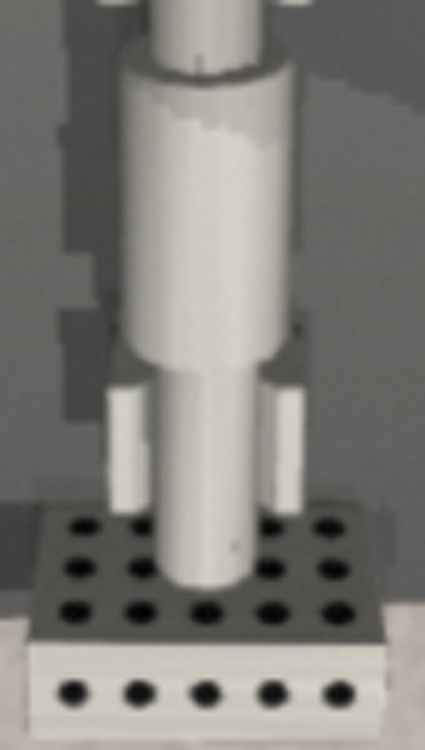

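```bash
python3 - <<'E'
from h import *
T=np.load('pics/w13.npy')
X=lambda c:np.array(c,float)/6+(240,130); Y=lambda c:np.array(c,float)/5+(240,215)
f=lambda p,z:onz('wrist',[p],z,T)[0]
print('plain',f(Y((205,588)),.0966),'stop edge',f(Y((28,642)),.1),f(Y((385,640)),.1),'hole',f(Y((206,694)),.1))
print('collar -',f(Y((207,370)),.1026),'collar + top',f(Y((203,84)),.1026), 'thread end',f(X((248,70)),.0926),'shoulder',f(X((247,238)),.09))
A=[f(X(c),.085) for c in [(117,328),(377,330),(374,515),(117,513)]];print('A',np.mean(A,0))
B=[f(Y(c),.085) for c in [(107,388),(304,388),(302,512),(110,512)]];print('B',np.mean(B,0))
j1=f(X((248,400)),.09);j2=f(Y((207,470)),.09);print('axis',j1,j2,np.degrees(np.arctan2((j1-j2)[0],(j1-j2)[1])))
E
```

```text
plain [ 0.4866 -0.3449  0.0966] stop edge [ 0.4497 -0.3551  0.1   ] [ 0.5239 -0.356   0.1   ] hole [ 0.4864 -0.3691  0.1   ]
collar - [ 0.4881 -0.2895  0.1026] collar + top [ 0.4885 -0.2299  0.1026] thread end [ 0.4906 -0.1496  0.0926] shoulder [ 0.49   -0.1749  0.09  ]
A [ 0.4893 -0.2053  0.085 ]
B [ 0.4873 -0.3194  0.085 ]
axis [ 0.4897 -0.2001  0.09  ] [ 0.4875 -0.3207  0.09  ] 1.0268928041100165
```

```bash
python3 go.py .60 .11 .36 15
```

```text
t 26.67 pos [ 0.4898 -0.1941  0.2585] psi -1.32 F [-0.3109 -1.3117  0.8144] g 0.695 q [-0.4738  0.1048  0.8313  1.7156 -0.0798  1.3552  0.3488]
dp units (current axes) [ 0.5163 -1.5327 -0.5065]  (goal axes) [ 0.9258 -1.3258 -0.5074]
turn units [-0.0003 -0.0011 -0.3627]
```

move_arm(claw=[0.7,0.7,0.7,0.7,0.7,0.7,0.7,0.7], dp=[[0,0,-0.17],[0,0,-0.17],[0,0,-0.17],[0.103,-0.147,0],[0.103,-0.147,0],[0.103,-0.147,0],[0.103,-0.147,0],[0.103,-0.147,0]], turn=[[0,0,-0.12],[0,0,-0.12],[0,0,-0.12],[0,0,0],[0,0,0],[0,0,0],[0,0,0],[0,0,0]])

```text
clock: 27.33
position: [0.552, -0.0257, 0.3599]
ee_rot: [0.992, 0.128, -0.0, 0.0]
ft_force: [0.2, -0.9, -0.9]
grip_width: 0.705
```

move_arm(claw=[0.7,0.7,0.7,0.7,0.7,0.7,0.7], dp=[[0.103,-0.147,0],[0.103,-0.147,0],[0.103,-0.147,0],[0.103,-0.147,0],[0,0,0],[0,0,0],[0,0,0]], turn=[[0,0,0],[0,0,0],[0,0,0],[0,0,0],[0,0,0],[0,0,0],[0,0,0]])

```text
clock: 27.92
position: [0.6016, 0.1074, 0.3596]
ee_rot: [0.992, 0.128, -0.0, 0.001]
ft_force: [-0.2, -0.2, -0.0]
grip_width: 0.702
```

```bash
python3 -c "
from h import *
o=manip.get_obs();print(o['joint_velocities'])
snap('wrist','w14')
crop('w14',180,60,420,300,2.5,'w14b')";python3 go.py .627 .012 .33 15
```

```text
[ 0.0089 -0.0245  0.0125  0.0097 -0.0009 -0.001  -0.0019]
t 27.97 pos [0.6015 0.1069 0.36  ] psi 14.67 F [-0.0972  0.2379  0.8105] g 0.696 q [-0.7235  0.2961  0.6253  1.3038 -0.1707  1.595   0.1326]
dp units (current axes) [0.0032 0.4914 0.1504]  (goal axes) [0.0003 0.4915 0.1499]
turn units [ 0.0012  0.0003 -0.0074]
```

View pics/w14.png

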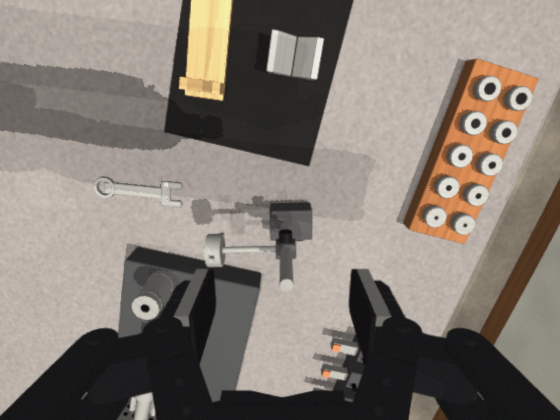

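View pics/w14b.png

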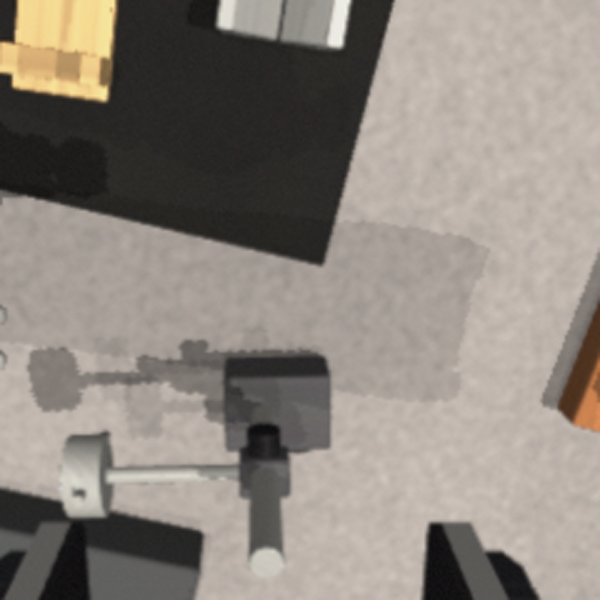

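```bash
python3 - <<'E'
from h import *
T=np.load('pics/w14.npy');S=lambda c:np.array(c,float)/2.5+(180,60)
p=onz('wrist',S([(266,561)]),.2,T);print('post top',p)
r=onz('wrist',S([(108,477),(238,472)]),.115,T);d=r[1]-r[0];print('rod',r,np.degrees(np.arctan2(d[1],d[0])))
b=onz('wrist',S([(226,378),(328,374),(330,447),(228,451)]),.04,T);print(b)
for i,j in((0,1),(3,2)): d=b[j]-b[i];print(np.degrees(np.arctan2(d[1],d[0])),np.linalg.norm(d))
d=onz('wrist',S([(85,434),(85,517)]),.122,T);print('dial',d,d.mean(0))
c=onz('scene',[(240+276/4,120+240/4)],.2),onz('side',[(165+692/5,150+28/5)],.2);print(c)
E
```

```text
post top [[0.6293 0.0158 0.2   ]]
rod [[ 0.5574 -0.0073  0.115 ]
 [ 0.6174  0.0114  0.115 ]] 17.2959804899882
[[ 0.604   0.0309  0.04  ]
 [ 0.6579  0.0475  0.04  ]
 [ 0.6713  0.0058  0.04  ]
 [ 0.6158 -0.0114  0.04  ]]
17.19151404525187 0.056412727152973144
17.260119492653843 0.05804391037099046
dial [[ 0.543   0.015   0.122 ]
 [ 0.5514 -0.0274  0.122 ]] [ 0.5472 -0.0062  0.122 ]
(array([[0.6274, 0.0145, 0.2   ]]), array([[0.6257, 0.0088, 0.2   ]]))
```

```bash
python3 go.py .6287 .0152 .26 17.25
```

```text
t 27.97 pos [0.6015 0.1069 0.36  ] psi 14.67 F [-0.0972  0.2379  0.8105] g 0.696 q [-0.7235  0.2961  0.6253  1.3038 -0.1707  1.595   0.1326]
dp units (current axes) [0.0156 0.4777 0.5003]  (goal axes) [-0.0061  0.4784  0.4999]
turn units [ 0.0012  0.0004 -0.0574]
```

move_arm(claw=[0.7,0.7,0.7,0.7,0.7,0.7,0.7,0.7], dp=[[0,0,0],[-0.002,0.12,0],[-0.002,0.12,0],[-0.002,0.12,0.05],[0,0.118,0.1],[0,0,0.17],[0,0,0.15],[0,0,0]], turn=[[0,0,-0.057],[0,0,0],[0,0,0],[0,0,0],[0,0,0],[0,0,0],[0,0,0],[0,0,0]], grip_force=100)

```text
clock: 28.63
position: [0.626, 0.0155, 0.2607]
ee_rot: [0.989, 0.15, -0.004, -0.0]
ft_force: [-0.7, 0.5, -1.0]
grip_width: 0.7
```

```bash
python3 -c "
from h import *
snap('wrist','w15')";python3 go.py .6287 .0152 .153 17.25
```

```text
t 28.68 pos [0.6271 0.0162 0.2641] psi 17.28 F [-0.1772  0.3887  0.416 ] g 0.701 q [-0.5805  0.3654  0.6411  1.4305 -0.2173  1.4217  0.3635]
dp units (current axes) [0.0087 0.0079 0.5555]  (goal axes) [0.0062 0.0074 0.5555]
turn units [-0.0012  0.0057  0.0007]
```

View pics/w15.png

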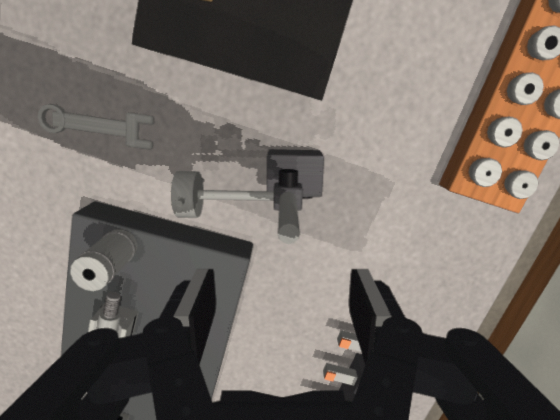

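```bash
python3 - <<'E'
from h import *
T=np.load('pics/w15.npy');crop('w15',165,140,335,250,4.5,'w15b')
print(onz('wrist',[(289,229)],.2,T))
E
python3 go.py .6287 .0152 .153 17.25
```

```text
[[0.6285 0.0182 0.2   ]]
t 28.68 pos [0.6271 0.0162 0.2641] psi 17.28 F [-0.1772  0.3887  0.416 ] g 0.701 q [-0.5805  0.3654  0.6411  1.4305 -0.2173  1.4217  0.3635]
dp units (current axes) [0.0087 0.0079 0.5555]  (goal axes) [0.0062 0.0074 0.5555]
turn units [-0.0012  0.0057  0.0007]
```

View pics/w15b.png

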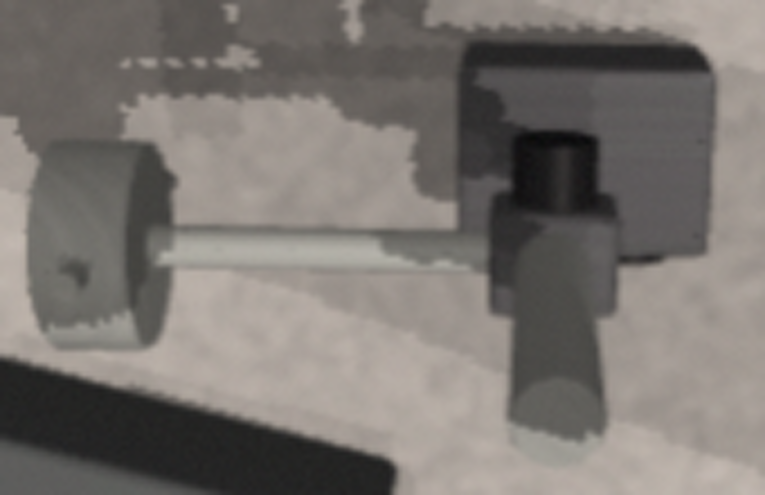

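move_arm(claw=[0.7,0.7,0.7,0.7,0.7,0.7,0.7], dp=[[0.006,0.004,0.08],[0,0,0.13],[0,0,0.13],[0,0,0.12],[0,0,0.08],[0,0,0],[0,0,0]], turn=[[0,0.003,0],[0,0,0],[0,0,0],[0,0,0],[0,0,0],[0,0,0],[0,0,0]])

```text
clock: 29.27
position: [0.6311, 0.017, 0.16]
ee_rot: [0.989, 0.151, 0.002, -0.0]
ft_force: [0.4, -0.6, 1.1]
grip_width: 0.704
```

```bash
python3 -c "
from h import *
snap('wrist','w16')
snap('side','s4');crop('s4',230,100,350,240,4,'s4c')";python3 go.py .6285 .0158 .153 17.25
```

```text
t 29.37 pos [0.6317 0.017  0.1608] psi 17.39 F [-0.5582 -0.2147  0.0747] g 0.698 q [-0.5654  0.4343  0.6133  1.5669 -0.2625  1.2176  0.3976]
dp units (current axes) [-0.0172  0.0011  0.039 ]  (goal axes) [-0.017   0.0011  0.0391]
turn units [ 0.0007 -0.0075  0.0031]
```

View pics/w16.png

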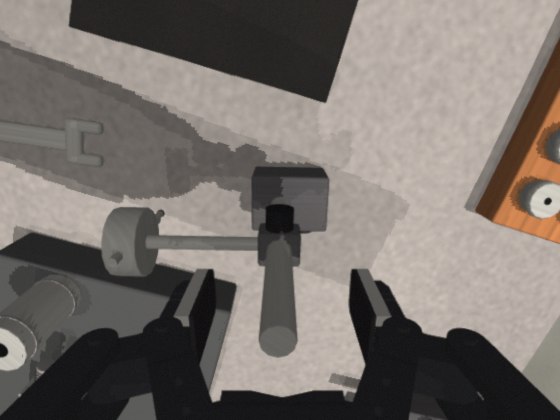

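View pics/s4c.png

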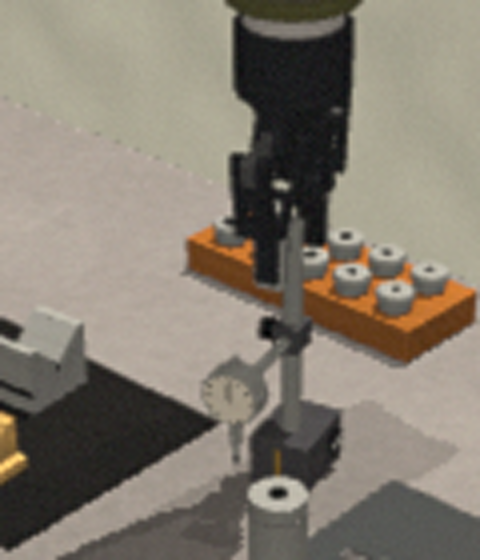

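```bash
python3 - <<'E'
from h import *
T=np.load('pics/w16.npy')
P=onz('wrist',[(278,337)],.2,T);print(P, (np.linalg.inv(T)@np.r_[P[0],1])[:3])
E
```

```text
[[0.6288 0.0171 0.2   ]] [-0.002  -0.0008 -0.04  ]
```

Well centred. Nudge and close.

move_arm(claw=[0.7,0.7,0.1,0.1,0.1,0.1,0.1,0.1], dp=[[-0.013,0,0.035],[0,0,0],[0,0,0],[0,0,0],[0,0,0],[0,0,0],[0,0,0],[0,0,0]], turn=[[0,-0.007,0],[0,0,0],[0,0,0],[0,0,0],[0,0,0],[0,0,0],[0,0,0],[0,0,0]])

```text
clock: 30.03
position: [0.6284, 0.0167, 0.1514]
ee_rot: [0.988, 0.151, -0.001, 0.0]
ft_force: [2.3, 0.5, 1.3]
grip_width: 0.132
```

move_arm(claw=[0.1,0.1,0.1], dp=[[0,0,0],[0,0,0],[0,0,0]], turn=[[0,0,0],[0,0,0],[0,0,0]])

```text
clock: 30.28
position: [0.6283, 0.0167, 0.1514]
ee_rot: [0.988, 0.151, -0.001, 0.0]
ft_force: [2.5, 0.4, 4.0]
grip_width: 0.138
```

```bash
python3 go.py .6285 .0158 .153 17.25
```

```text
t 30.28 pos [0.6283 0.0167 0.1514] psi 17.41 F [2.4667 0.4008 3.9997] g 0.138 q [-0.5646  0.441   0.6106  1.5793 -0.2642  1.207   0.3999]
dp units (current axes) [-0.0004  0.0044 -0.0081]  (goal axes) [-0.0004  0.0044 -0.0081]
turn units [0.0001 0.0024 0.0036]
```

move_arm(claw=[0.1,0.1,0.1,0.1,0.1,0.1,0.1,0.1], dp=[[0,0,-0.02],[0,0,-0.04],[0,0,-0.08],[0,0,-0.12],[0,0,-0.14],[0,0,-0.14],[0,0,-0.08],[0,0,0]], turn=[[0,0,0],[0,0,0],[0,0,0],[0,0,0],[0,0,0],[0,0,0],[0,0,0],[0,0,0]])

```text
clock: 30.95
position: [0.629, 0.0161, 0.2786]
ee_rot: [0.989, 0.151, 0.0, 0.0]
ft_force: [1.3, 0.3, -6.5]
grip_width: 0.137
```

```bash
python3 -c "
from h import *
snap('wrist','w17')";python3 go.py .5735 -.261 .272 -1.05
```

```text
t 31.00 pos [0.6284 0.0163 0.276 ] psi 17.38 F [-0.431   0.2487 -7.2541] g 0.136 q [-0.5809  0.3617  0.644   1.4103 -0.2152  1.4421  0.3631]
dp units (current axes) [-0.6761  1.2411  0.0214]  (goal axes) [-0.2489  1.3913  0.02  ]
turn units [0.0006 0.0021 0.4097]
```

View pics/w17.png

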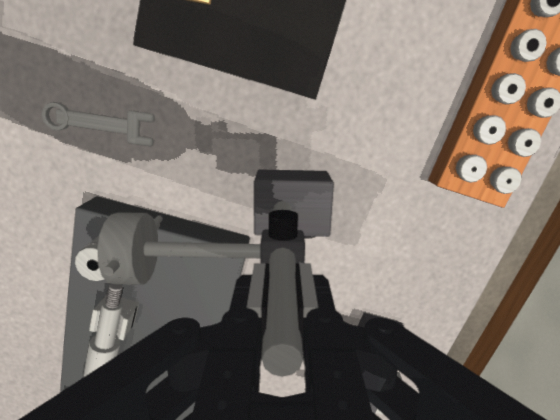

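move_arm(claw=[0.1,0.1,0.1,0.1,0.1,0.1,0.1,0.1], dp=[[0,0,0],[0,0,0],[0,0,0],[0,0,0],[0,0,0],[-0.01,0.06,0],[-0.02,0.12,0],[-0.025,0.14,0]], turn=[[0,0,0.06],[0,0,0.1],[0,0,0.1],[0,0,0.09],[0,0,0.06],[0,0,0],[0,0,0],[0,0,0]])

```text
clock: 31.67
position: [0.6151, -0.0461, 0.2727]
ee_rot: [1.0, -0.007, -0.003, 0.0]
ft_force: [0.4, -0.8, -6.1]
grip_width: 0.137
```

move_arm(claw=[0.1,0.1,0.1,0.1,0.1,0.1,0.1,0.1], dp=[[-0.025,0.14,0],[-0.025,0.14,0],[-0.025,0.14,0],[-0.025,0.14,0],[-0.025,0.14,0],[-0.025,0.14,0],[-0.025,0.12,0],[-0.02,0.08,0]], turn=[[0,0,0],[0,0,0],[0,0,0],[0,0,0],[0,0,0],[0,0,0],[0,0,0],[0,0,0]])

```text
clock: 32.33
position: [0.5707, -0.2579, 0.2736]
ee_rot: [1.0, -0.01, -0.003, 0.001]
ft_force: [-0.1, -0.1, -6.9]
grip_width: 0.137
```

```bash
python3 go.py .5735 -.261 .24 -1.05
```

```text
t 32.33 pos [ 0.5707 -0.2579  0.2736] psi -1.19 F [-0.0632 -0.1341 -6.9302] g 0.137 q [-0.2353  0.3908  0.7932  1.4228 -0.2727  1.4472  0.5338]
dp units (current axes) [0.0155 0.0151 0.1677]  (goal axes) [0.0144 0.0153 0.1678]
turn units [ 0.0019  0.0081 -0.003 ]
```

move_arm(claw=[0.1,0.1,0.1,0.1], dp=[[0.01,0,0.08],[0,0,0.08],[0,0,0],[0,0,0]], turn=[[0,0.006,0],[0,0,0],[0,0,0],[0,0,0]])

```text
clock: 32.67
position: [0.574, -0.254, 0.2415]
ee_rot: [1.0, -0.009, -0.001, -0.0]
ft_force: [0.4, -0.2, -6.4]
grip_width: 0.138
```

```bash
python3 -c "
from h import *
snap('wrist','w18')
snap('side','s5');crop('s5',270,90,450,320,3,'s5c')
snap('scene','c5');crop('c5',80,120,280,290,4,'c5c')";python3 go.py .5735 -.261 .24 -1.05
```

```text
t 32.82 pos [ 0.5754 -0.2545  0.244 ] psi -1.01 F [-0.1974 -0.3931 -6.9651] g 0.135 q [-0.238   0.4045  0.7826  1.4685 -0.2863  1.3835  0.539 ]
dp units (current axes) [-0.0089  0.0324  0.0201]  (goal axes) [-0.0088  0.0324  0.02  ]
turn units [ 0.0015 -0.003   0.0009]
```

View pics/w18.png

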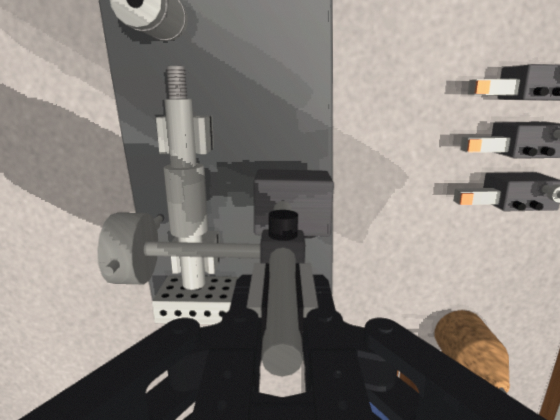

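View pics/s5c.png

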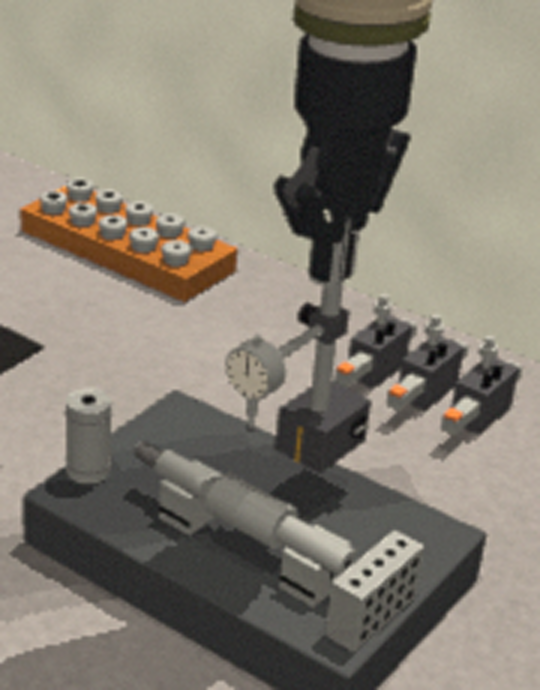

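View pics/c5c.png

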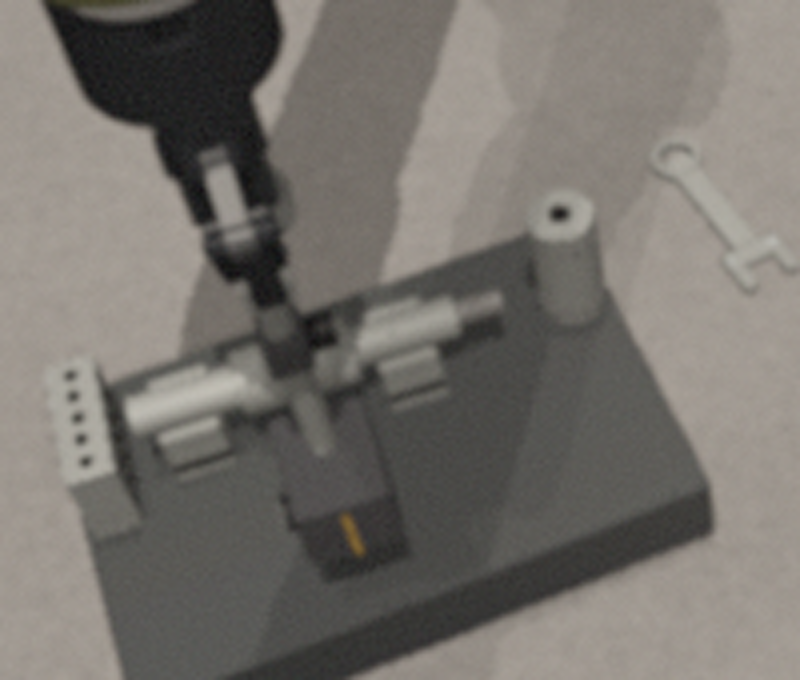

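```bash
python3 - <<'E'
from h import *
T=np.load('pics/w18.npy');print(T[:3,3]); h=T[2,3]-.1514
crop('w18',90,160,340,290,3.2,'w18b')
T7=np.load('pics/w17.npy');h7=T7[2,3]-.1514
crop('w17',90,160,340,290,3.2,'w17b')
# tip from side
print('tip',onz('side',[(270+251/3,90+432/3)],h+.062),'h',h)
E
```

```text
[ 0.574  -0.254   0.2415]
tip [[ 0.4894 -0.2556  0.1521]] h 0.09012475620925592
```

View pics/w18b.png

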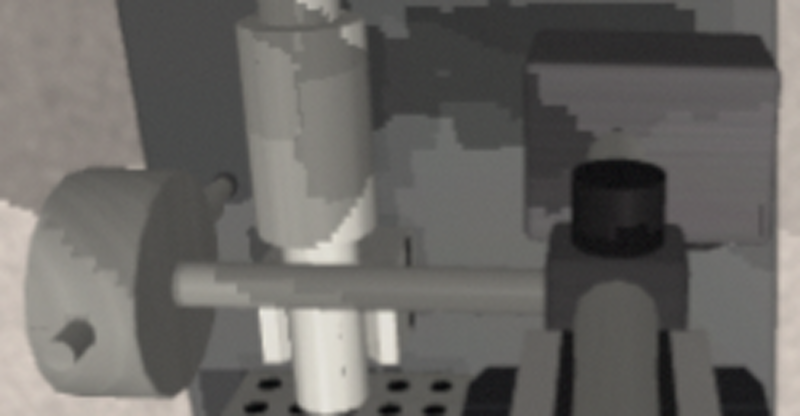

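```bash
python3 - <<'E'
from h import *
T=np.load('pics/w18.npy');h=T[2,3]-.1514;S=lambda c:np.array(c,float)/3.2+(90,160)
def y(a,z):
    P=onz('wrist',S(a),z,T);d=P[1]-P[0];return P,np.degrees(np.arctan2(d[1],d[0])),np.linalg.norm(d)
print(y([(182,286),(545,291)],h+.115)); print(y([(527,66),(778,71)],h+.04)); print(y([(527,240),(770,243)],h+.04))
E
```

```text
(array([[ 0.4975, -0.2541,  0.2051],
       [ 0.5611, -0.2559,  0.2051]]), np.float64(-1.5898670890383362), np.float64(0.06361860887193))
(array([[ 0.5531, -0.2339,  0.1301],
       [ 0.6111, -0.2359,  0.1301]]), np.float64(-2.050540021880923), np.float64(0.05802993489126229))
(array([[ 0.5513, -0.2772,  0.1301],
       [ 0.6104, -0.2789,  0.1301]]), np.float64(-1.6318748974182888), np.float64(0.05911600402770037))
```

```bash
python3 go.py .573 -.2598 .2034 -.7
```

```text
t 32.82 pos [ 0.5754 -0.2545  0.244 ] psi -1.01 F [-0.1974 -0.3931 -6.9651] g 0.135 q [-0.238   0.4045  0.7826  1.4685 -0.2863  1.3835  0.539 ]
dp units (current axes) [-0.0119  0.0262  0.203 ]  (goal axes) [-0.0116  0.0264  0.203 ]
turn units [ 0.0016 -0.0029 -0.0069]
```

move_arm(claw=[0.1,0.1,0.1,0.1,0.1,0.1,0.1,0.1], dp=[[-0.01,0.026,0],[0,0,0.03],[0,0,0.05],[0,0,0.05],[0,0,0.03],[0,0,0.01],[0,0,0],[0,0,0]], turn=[[0,-0.002,-0.007],[0,0,0],[0,0,0],[0,0,0],[0,0,0],[0,0,0],[0,0,0],[0,0,0]])

```text
clock: 33.48
position: [0.5732, -0.2596, 0.2094]
ee_rot: [1.0, -0.006, 0.0, 0.0]
ft_force: [0.5, 0.0, -7.3]
grip_width: 0.137
```

```bash
python3 go.py .573 -.2598 .2014 -.7
```

```text
t 33.48 pos [ 0.5732 -0.2596  0.2094] psi -0.73 F [ 0.5472  0.0318 -7.287 ] g 0.137 q [-0.224   0.4278  0.7719  1.5151 -0.3025  1.3214  0.5648]
dp units (current axes) [-0.0012  0.0008  0.04  ]  (goal axes) [-0.0012  0.0009  0.04  ]
turn units [ 0.0012 -0.0002 -0.0006]
```

Pose is good and 8 mm remain; I'll look before setting down.

```bash
python3 -c "
from h import *
snap('side','s6');crop('s6',280,150,430,320,4.5,'s6c')"
```

```text
(no output)
```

View pics/s6c.png

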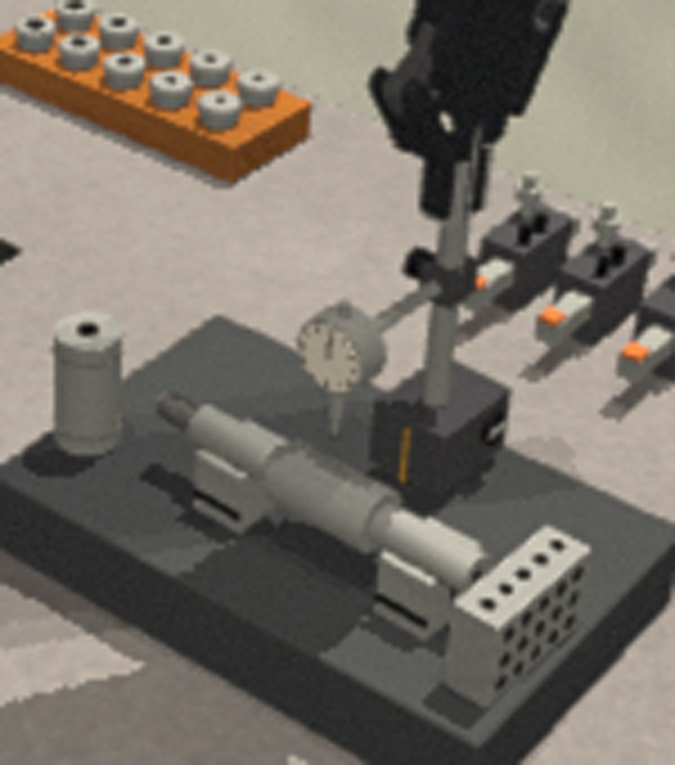

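move_arm(claw=[0.1,0.1,0.1,0.1,0.1], dp=[[0,0,0.01],[0,0,0.01],[0,0,0.008],[0,0,0],[0,0,0]], turn=[[0,0,0],[0,0,0],[0,0,0],[0,0,0],[0,0,0]])

```text
clock: 33.95
position: [0.5731, -0.2596, 0.2037]
ee_rot: [1.0, -0.006, 0.0, 0.0]
ft_force: [0.2, -0.0, -6.8]
grip_width: 0.137
```

```bash
python3 - <<'E'
from h import *
p=np.array((335,436))/4.5+(280,150); print(onz('side',[p],.062+.2094-.1514))
E
```

```text
[[ 0.4893 -0.2605  0.12  ]]
```

move_arm(claw=[0.1,0.1,0.1,0.1,0.1], dp=[[0,0,0.005],[0,0,0.004],[0,0,0.002],[0,0,0],[0,0,0]], turn=[[0,0,0],[0,0,0],[0,0,0],[0,0,0],[0,0,0]])

```text
clock: 34.37
position: [0.5732, -0.2596, 0.2016]
ee_rot: [1.0, -0.006, 0.0, 0.0]
ft_force: [0.8, 0.3, -6.8]
grip_width: 0.136
```

move_arm(claw=[0.1,0.1,0.1,0.1], dp=[[0,0,0.004],[0,0,0.002],[0,0,0],[0,0,0]], turn=[[0,0,0],[0,0,0],[0,0,0],[0,0,0]])

```text
clock: 34.7
position: [0.5735, -0.2599, 0.2013]
ee_rot: [1.0, -0.006, 0.001, 0.001]
ft_force: [-1.6, 1.5, 5.2]
grip_width: 0.137
```

Seated (+12 N change). Release gently and rise.

move_arm(claw=[0.16,0.18,0.2,0.25,0.35,0.45,0.6,0.6], dp=[[0,0,0],[0,0,0],[0,0,0],[0,0,0],[0,0,0],[0,0,0],[0,0,0],[0,0,-0.02]], turn=[[0,0,0],[0,0,0],[0,0,0],[0,0,0],[0,0,0],[0,0,0],[0,0,0],[0,0,0]])

```text
clock: 35.37
position: [0.5728, -0.2595, 0.2038]
ee_rot: [1.0, -0.006, -0.0, 0.0]
ft_force: [0.0, 0.1, 1.0]
grip_width: 0.601
```

move_arm(claw=[0.6,0.6,0.6,0.6,0.6,0.6,0.6,0.6], dp=[[0,0,-0.06],[0,0,-0.12],[0,0,-0.17],[0,0,-0.17],[0,0,-0.1],[-0.05,-0.15,0],[-0.05,-0.15,0],[0,0,0]], turn=[[0,0,0],[0,0,0],[0,0,0],[0,0,0],[0,0,0],[0,0,0],[0,0,0],[0,0,0]])

```text
clock: 36.03
position: [0.5542, -0.1941, 0.3298]
ee_rot: [1.0, -0.004, 0.001, -0.001]
ft_force: [0.1, 1.2, -0.7]
grip_width: 0.599
```

move_arm(claw=[0.6,0.6,0.6,0.6], dp=[[-0.05,-0.12,-0.05],[0,0,0],[0,0,0],[0,0,0]], turn=[[0,0,0],[0,0,0],[0,0,0],[0,0,0]])

```text
clock: 36.37
position: [0.5442, -0.1756, 0.339]
ee_rot: [1.0, -0.006, 0.001, 0.0]
ft_force: [0.2, -0.0, -0.3]
grip_width: 0.594
```

```bash
python3 -c "
from h import *
o=manip.get_obs();print(o['joint_velocities'],o['position'],o['ft_force'])
snap('wrist','w20');snap('side','s7');crop('s7',280,170,430,320,4,'s7c');snap('scene','c7');crop('c7',80,140,280,290,4,'c7c')"
```

```text
[ 0.0151  0.0146  0.0051  0.0038 -0.0017 -0.0018  0.0003] [ 0.5442 -0.1756  0.339 ] [ 0.1896 -0.0051 -0.3361]
```

View pics/w20.png

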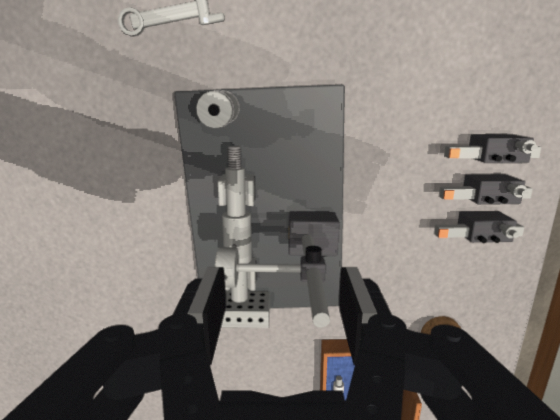

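View pics/s7c.png

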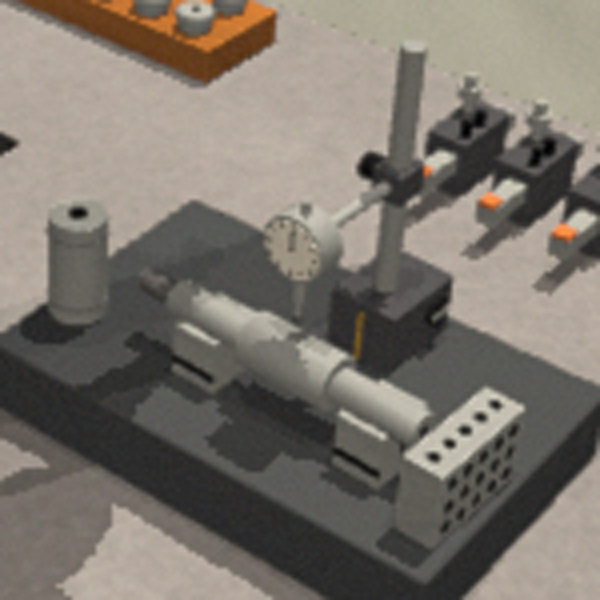

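View pics/c7c.png

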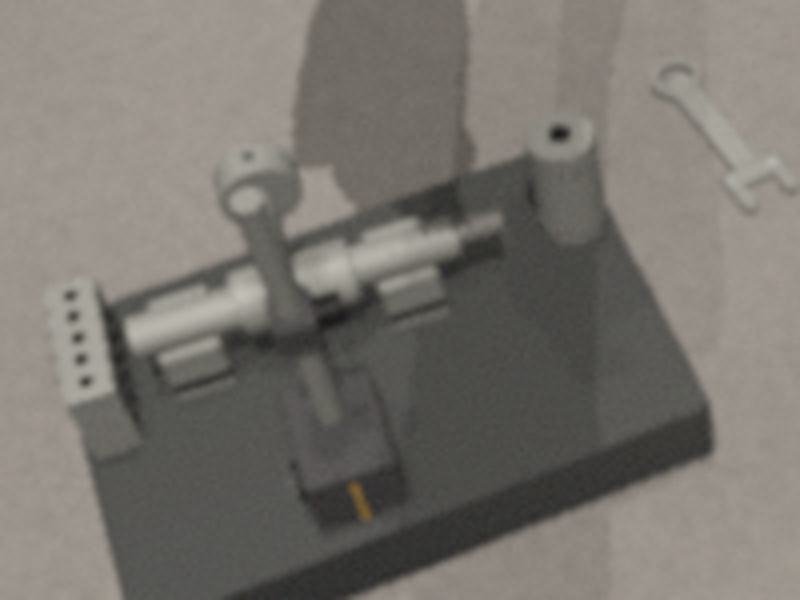

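```bash
python3 - <<'E'
from h import *
T=np.load('pics/w20.npy')
print('tip side',onz('side',[np.array((298,317))/4+(280,170)],.112))
crop('w20',200,130,350,340,3.5,'w20b')
E
```

```text
tip side [[ 0.4913 -0.2598  0.112 ]]
```

View pics/w20b.png

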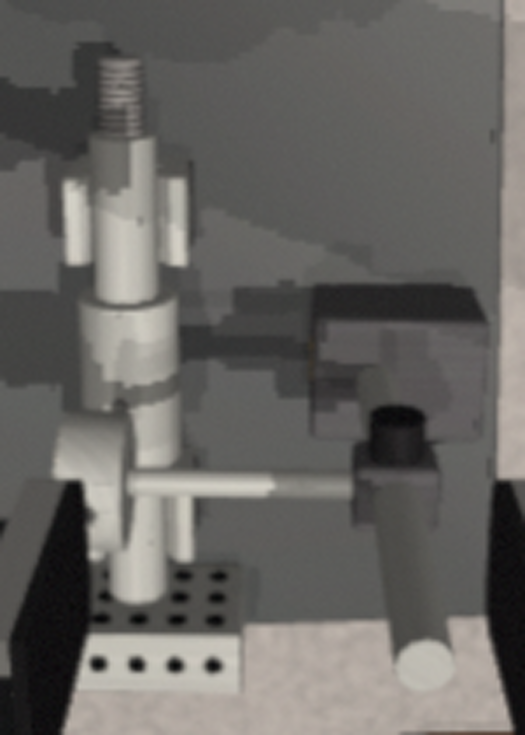

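```bash
python3 - <<'E'
from h import *
T=np.load('pics/w20.npy');S=lambda c:np.array(c,float)/3.5+(200,130)
f=lambda c,z:onz('wrist',S(c),z,T)
a=lambda P:np.degrees(np.arctan2(P[1][1]-P[0][1],P[1][0]-P[0][0]))
r=f([(132,482),(352,486)],.165);print('rod',r,a(r))
b=f([(313,320),(488,322)],.09);print('base',b,a(b)); b=f([(313,435),(485,441)],.09);print(b,a(b))
print('post',f([(424,664)],.25))
c=f([(130,305),(141,465)],.1026);print('collar +/-',c,c.mean(0))
ax=f([(124,170),(138,530)],.0926);print('axis',ax,np.degrees(np.arctan2(ax[0][0]-ax[1][0],ax[0][1]-ax[1][1])))
print('plain',f([(139,602)],.0966),'stop holes',f([(98,664),(137,665),(214,666)],.1),'cyl',onz('wrist',[(215,110)],.12,T))
# scene: dial centre, big vblock
E
```

```text
rod [[ 0.4982 -0.2603  0.165 ]
 [ 0.5612 -0.2623  0.165 ]] -1.8021783243909026
base [[ 0.5517 -0.2393  0.09  ]
 [ 0.6109 -0.2407  0.09  ]] -1.376585837748337
[[ 0.5515 -0.2821  0.09  ]
 [ 0.6117 -0.2852  0.09  ]] -2.9207980344889504
post [[ 0.573  -0.2615  0.25  ]]
collar +/- [[ 0.4918 -0.2287  0.1026]
 [ 0.4925 -0.2867  0.1026]] [ 0.4922 -0.2577  0.1026]
axis [[ 0.4909 -0.186   0.0926]
 [ 0.4887 -0.3176  0.0926]] 0.924312430745961
plain [[ 0.4881 -0.3448  0.0966]] stop holes [[ 0.4723 -0.3688  0.1   ]
 [ 0.4865 -0.3694  0.1   ]
 [ 0.5147 -0.3701  0.1   ]] cyl [[ 0.478  -0.1096  0.12  ]]
```

```bash
python3 -c "
from workcell import manip
print(manip.get_obs()['clock']);print(manip.hand_in())"
```

```text
36.5167
the job is handed in; nothing more can be done
None
```

The setup is done and handed in at 36.5 s. The V-blocks went on first, then the shaft, then the dial gauge. I lowered each onto its seat in small steps, touching down with about 5–8 N showing at the wrist.

What my last measurements from the images showed:
- **V-blocks:** each stands fully under its journal, about 54 mm and 60 mm from the collar middle. They are within about 1 mm of the stop's middle line.
- **Shaft:** the plain end is about 10–12 mm from the stop face, on the stop's middle line to within 1–2 mm. The shaft is square to the stop within about half a degree.
- **Dial gauge:** the plunger tip is about 1–2 mm from the collar middle, by the wrist and side views. Squareness to the shaft is uncertain: the rod and one base edge read within about 1°, but a shadowed base edge read about 2° off. The base is wholly on the plate.
- **Bystanders:** the stop block and cylinder square moved by no more than about 1 mm, which is within measuring error. I never touched the big V-block, but did not re-measure it at the end.

The views disagreed with each other by 1–3 mm, in line with the stated calibration. The gripper was open and clear of everything at hand-in.

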